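# Set up the folding recipe stand

## Robot

A 6-joint arm with a two-finger parallel gripper is mounted at the origin on the work surface; the furniture and walls round the work are solid. World frame = base frame: x ahead of the robot, y to its left, z up, the work surface at z = 0. Lengths are in mm, angles in rad, forces in N, time in s.
With the tool pointing down it reaches from about 300 to 775 mm from the base axis. Payload 14.6 kg.
Tool frame: the origin (TCP) lies midway between the tips of the shut fingers; the grasp point (between the pads) lies 19 mm behind it; x points along the fingers, z is the direction in which the jaws open and shut, and the axes are right-handed (so a half turn about x gives the same grasp; the last joint's range is limited). The gripper opens to 85 mm and grips with 20 to 120 N. Pads are 22 mm wide; open, the fingers measure 114 mm over their backs; the gripper's body (76 mm by 85 mm) begins 54 mm behind the grasp point. The pads swing forward as they close: fully open they stand 13 mm farther back than shut.
Start: joints at [1.22, 0.3, 1.521, -0, 1.321, -0.067], TCP at [154.001, 527.99, 231.281] pointing down, gripper open.
Joint ranges: [-3.03, 3.03], [-0.79, 2.21], [0.23, 2.52], [-1.04, 4.18], [0, 3.07], [-2.55, 2.55]. Speed limits (rad/s): [2.22, 2.22, 2.57, 3.14, 3.14, 3.14].

## Interface

Orientations are given as a rotation vector (axis times angle).
In Python, from plant import * gives the robot as it stands.
- The arm moves only by the tool drive_tool, never from a script. Its argument "motion" is a list of rows, each a list of 2 entries, a list of its own where there are three numbers: the shift along the tool's x, y, z in cm, then the turn, a rotation vector about the tool's x, y, z in rad. A call has 1 to 8 rows; each row shifts and turns the commanded pose from where the row before left it, along the tool's axes as they then stand; what a row does not reach is not made up. A row lasts 1/8 s, in which the tool goes at most 62.5 mm and 10.7 degrees, less where a joint would pass 70% of its speed; a pose out of reach is approached as far as the arm can. A call with a gripper value outside its range is refused whole. "jaw" is the closure, from -1 (fully open) to 1 (shut), set as the call begins (left out, the last holds). The fingers move at their own pace and stop on an object; "newtons" is the grip in N (left out, the last holds). Time passes only in rows, so rows that do not move let the fingers close. It gives the time, the measured TCP pose, the force and the opening at its end, in the units of the state.
- state(): the state, without advancing time (a new reading comes with each control period).
- camera(name): name is "scene" or "top" or "wrist"; returns a dict with "color" (400x640x3 uint8, red, green, blue), "depth" (400x640 float32, mm along the optical axis (not along the pixel's ray), 0 where there is no reading), "camera_matrix" (3x3 intrinsics, pixels), "R" (3x3) and "t" (3): a world point X has camera coordinates R X + t. Camera axes: x right, y down, z forward; pixel columns grow to the right and rows downward; lengths in mm; the calibration is good to about 2 mm. A picture is of the moment at which its call begins.
- close_job(): hands the job in, once; it reports no verdict.
The state is a dict: "t": time; "qpos": joint angles; "qd": joint speeds; "joint_torque": joint torques, N m; "tool_pos": TCP position; "tcp_rot": TCP orientation; "ft_force": force on the tool from outside, world axes, zero at the start; "moment": the same for the moment, N m; "width": finger opening in mm.
Only numpy, scipy, OpenCV 4.12 (cv2) and the standard library are available. Lean on these libraries where they do the work, as an engineer would, in place of code of your own. Each camera call takes 0.05 s, during which the arm holds its last target. There are 200 camera calls.

## Task

Set up the folding recipe stand: push its wire prop leg up and over until it rests against its stop, then take the notepad that leans against the recipe tin and stand it upright in the middle of the stand, behind the foot lip, with the page facing out, leaning back on the leg. Then lay the marker in the pen tray in front of the pad, and leave everything else on the worktop where it is.

Things in the scene. Friction and masses are not known exactly. Their poses are not given: they have to be found in the camera images.
- stand: Folding recipe stand, fixed: pale wooden base 180 (x) x 200 (y) x 12 mm thick, from x = -100 to +80 mm of its own frame. Origin at worktop level, z up, front (reader's side) towards its -x. Behind the lip a dark stop rail (x = 27 to 33 mm, top at 22 mm) and two hinge brackets (y = +-58 mm, top at 30 mm). High to its right hang the twigs of a fixed vase of blossom.
- leg_hinge (a point): Centre of the prop leg's hinge line, at x = 12, y = 0, z = 22 mm of the stand; the hinge line runs along the stand's y.
- leg (a joint): Angle of the prop leg (rad): 0 = folded flat forwards, pointing to the stand's -x; it grows as the leg is swung up; pi/2 = straight up; 2.0 = against its hard stop, leaning back (towards +x) 25 degrees beyond upright. The hinge is stiff, so the leg stays where it is left; about 2 N at the crossbar moves it.
- leg_bar (a point): Middle of the prop leg's crossbar, 95 mm from the hinge line. The leg is a steel wire U of 7 mm wire, 96 mm between the arms; the crossbar along the stand's y carries a black rubber sleeve 12 mm thick and 80 mm long.
- pad: Lined notepad 182 x 126 mm, 12 mm thick, 0.16 kg. Origin at the centre of its back face; x runs along the 182 mm up to the end now on top, y along the width, z out of the page. It leans back 30 degrees from vertical on the recipe tin's upper edge, foot held by the flat tin, page away from the recipe tin. On the set-up stand it leans about 31 degrees.
- pad_foot (a point): Middle of the pad's lower edge, on the back face.
- pad_top (a point): Middle of the pad's upper edge, on the back face.
- tin: Red recipe tin with a cream lid, 119 (x) x 154 (y) x 77 mm high, fixed. Origin at the centre of its underside, z up. The pad leans on the upper edge of its -x side.
- flat_tin: Flat oblong food tin, 63 (x) x 105 (y) x 26 mm, fixed, in front of the pad's foot. Origin at the centre of its underside.
- marker: White felt marker with a red cap, 133 mm long (along its own y), 18 mm thick, lying on the worktop, 20 g. Origin at the middle of its underside, z up.
- spice_jar: Spice jar with red lid, 45 mm across, 106 mm high, loose bystander. Origin at the centre of its underside.
- salt_shaker: Glass salt shaker, 44 mm across, 90 mm high, loose bystander. Origin at the centre of its underside.
- small_tin: Small round food tin, 57 mm across, 72 mm high, loose bystander. Origin at the centre of its underside.
- foot_lip (a point): Middle of the top of the stand's foot lip, at x = -30, y = 0, z = 26 mm of the stand; the lip is 76 mm wide (y) and 6 mm thick. The pad's foot goes just behind it (towards +x), on the base's upper face, at 12 mm.
- tray (a point): Middle of the pen tray's floor, in front of the lip, at x = -64, y = 0, z = 12 mm of the stand; the tray is 61 mm (x) by 188 mm (y) inside, with rims 6 mm above its floor at front and ends.
There are look-alikes about, which are no part of the job. Of the things that look like the pad, the larger one is meant.

How it is judged:
By the outcome, as a careful person would: the job done as asked, in the order asked, and still so for the second after the job is handed in, with the robot touching nothing.
It also fails if it takes over 67 s, if anything falls off the work surface, if the arm or the gripper's body presses on something with over 40 N, if the wrist force passes 120 N, or if a joint passes its speed limit or range.

## Working session

There is one attempt and no reset: what is moved stays moved. The work goes in short steps, Python scripts to look and compute and a tool call to move; the robot and the scene stay as the last step left them, time stands still between calls to the robot, and variables do not carry over. Pictures are saved under pics/ and viewed, about 8 in all and at most 12, crops included, and the job is handed in when it is done.

Besides the shell and the picture viewer there is one more tool, called as name(argument=value, ...) on one line, values as JSON. drive_tool: Moves the arm, as the interface text tells. Its arguments: {"type":"object","properties":{"motion":{"type":"array"},"jaw":{"type":"number"},"newtons":{"type":"number"}},"required":["motion"]}

```bash
ls; mkdir -p pics; python3 - <<'E'
from plant import *
import cv2,numpy as np
print(state())
for n in("scene","top"):
    c=camera(n); np.savez(f'{n}0.npz',**c)
    cv2.imwrite(f'pics/{n}0.png',c['color'][:,:,::-1]); print(n,c['camera_matrix'],c['R'],c['t'])
E
```

```text
pics
{'t': 0.0, 'qpos': array([ 1.22041320e+00,  3.00441601e-01,  1.52161651e+00, -5.05589032e-06,
        1.32067614e+00, -6.66291382e-02]), 'qd': array([ 0.00208386,  0.00065843,  0.00045202,  0.00187496,  0.00048125,
       -0.0004797 ]), 'joint_torque': array([-3.97352524e-04, -5.43477345e+01, -3.61794949e+01, -5.21960374e-06,
        3.98964359e-03,  1.05003750e-05]), 'tool_pos': array([153.91498931, 527.77291879, 230.72250357]), 'tcp_rot': array([-0.99833352,  1.33115255,  0.99729124]), 'ft_force': array([ 0.2381263, -0.5440518,  0.1322816]), 'moment': array([ 0.02464721, -0.04146402, -0.0224232 ]), 'width': 85.60909924758843}
scene [[505.40300657   0.         321.70797927]
 [  0.         505.40300657 195.27042327]
 [  0.           0.           1.        ]] [[ 0.81401503  0.58075944 -0.00990019]
 [ 0.49112758 -0.69728376 -0.52210062]
 [-0.3101181   0.42013549 -0.85282644]] [-463.33830535 -138.00593034 1704.40568974]
top [[468.04997813   0.         320.38886357]
 [  0.         468.04997813 194.44418661]
 [  0.           0.           1.        ]] [[-0.14313161 -0.98969655 -0.00375361]
 [-0.9631671   0.14016524 -0.22948387]
 [ 0.22764552 -0.02923105 -0.97330523]] [ 148.83847552  477.69008199 1206.74166493]
```

View pics/scene0.png

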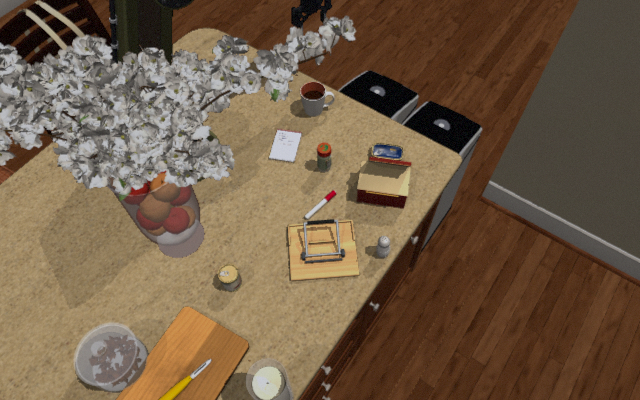

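View pics/top0.png

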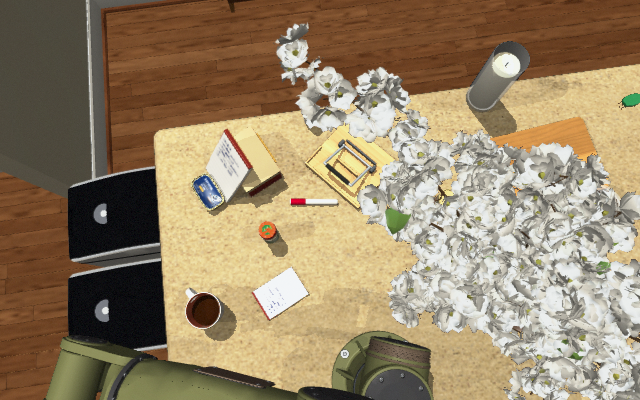

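The pad leaning on the tin is at top (227,165), a smaller flat look-alike is at top (281,293), the stand is at (350,165), and the marker is at (314,202). The leaning pad is the one meant: it is the larger and it rests on the recipe tin. I'll confirm this in a crop and measure.

```bash
cat > h.py <<'E'
import numpy as np, cv2
from scipy.spatial.transform import Rotation as Ro
np.set_printoptions(precision=3,suppress=True)
def load(n): return dict(np.load(f'{n}.npz'))
def dep(c,u,v):
    d=c['depth'][v,u].astype(float); K=c['camera_matrix']
    p=np.stack([(u-K[0,2])/K[0,0]*d,(v-K[1,2])/K[1,1]*d,d],-1)
    return (p-c['t'])@c['R']
def cast(c,u,v,z):
    K=c['camera_matrix']; r=c['R'].T@np.array([(u-K[0,2])/K[0,0],(v-K[1,2])/K[1,1],1]); o=-c['R'].T@c['t']
    return o+r*(z-o[2])/r[2]
def proj(c,X):
    p=np.asarray(X,float)@c['R'].T+c['t']; K=c['camera_matrix']
    return np.stack([p[...,0]/p[...,2]*K[0,0]+K[0,2],p[...,1]/p[...,2]*K[1,1]+K[1,2]],-1)
def cloud(c):
    v,u=np.mgrid[0:400,0:640]; return dep(c,u,v)
def snap(n,tag):
    from plant import camera
    c=camera(n); np.savez(f'{tag}.npz',**c); return c
E
python3 - <<'E'
from h import *
t=load('top0'); s=load('scene0')
a=cv2.resize(t['color'][110:260,180:420],None,fx=3.2,fy=3.2,interpolation=cv2.INTER_CUBIC)
b=cv2.resize(s['color'][130:290,270:430],None,fx=1,fy=1)
cv2.imwrite('pics/crop0.png',a[:,:,::-1])
P=cloud(t);C=cv2.cvtColor(t['color'],cv2.COLOR_RGB2HSV).astype(int)
v,u=np.mgrid[0:400,0:640]
def box(m):
    n,l,st,ce=cv2.connectedComponentsWithStats(m.astype(np.uint8)); 
    for i in np.argsort(-st[1:,4])[:4]+1: print(st[i],ce[i],np.median(P[l==i],0),np.percentile(P[l==i][:,2],[5,95]))
H,S,V=C[...,0],C[...,1],C[...,2]
R=(u>180)&(u<420)&(v>110)&(v<340)
print('red');box(R&((H<6)|(H>172))&(S>150))
print('white');box(R&(S<45)&(V>170)&(u<345))
print('dark');box(R&(V<70)&(u>320)&(u<390)&(v>130)&(v<200))
for q in [(239,143),(212,160),(227,165),(207,192),(300,202),(330,202),(350,120),(315,165),(355,205),(340,185),(267,225)]: print(q,P[q[1],q[0]])
E
```

```text
red
[224 130  28  39 172] [237.465 148.733] [619.157 273.08  155.167] [150.677 159.115]
[249 174  32  22 124] [265.105 184.629] [550.52  225.251  29.271] [12.087 46.161]
[291 199  14   6  84] [297.5 201.5] [492.007 142.644  16.457] [11.18  22.236]
[264 231  12   8  18] [270.889 236.056] [392.168 219.284  98.981] [ 92.002 103.541]
white
[ 253  266   56   53 1498] [280.453 292.23 ] [254.934 220.965   8.431] [ 4.062 12.553]
[ 206  133   42   69 1465] [226.099 167.218] [596.302 318.5    84.563] [ 21.033 145.079]
[301 111  44  21 437] [322.094 120.76 ] [455.374  78.127 665.313] [659.663 672.344]
[306 199  32   5 158] [321.304 201.   ] [484.606  77.832  15.868] [11.434 20.143]
dark
[326 164  23  21 102] [336.98  173.618] [542.508  27.494  68.527] [63.904 72.068]
[369 169   6   4   8] [371.5   170.875] [547.455 -72.423  25.726] [19.474 33.046]
[354 147   5   5   5] [356. 149.] [620.265 -41.851  18.984] [16.261 25.214]
[365 156   5   5   5] [367. 158.] [587.347 -67.459  20.769] [17.712 22.906]
(239, 143) [665.241 278.703  72.523]
(212, 160) [634.724 360.366  51.537]
(227, 165) [600.324 313.715  94.196]
(207, 192) [555.267 389.165  18.438]
(300, 202) [490.326 136.597  15.681]
(330, 202) [477.768  54.332  18.357]
(350, 120) [452.521  40.153 665.115]
(315, 165) [591.757  80.218  11.055]
(355, 205) [458.744 -12.45   21.773]
(340, 185) [523.509  18.998  11.519]
(267, 225) [422.045 225.994 109.95 ]
```

View pics/crop0.png

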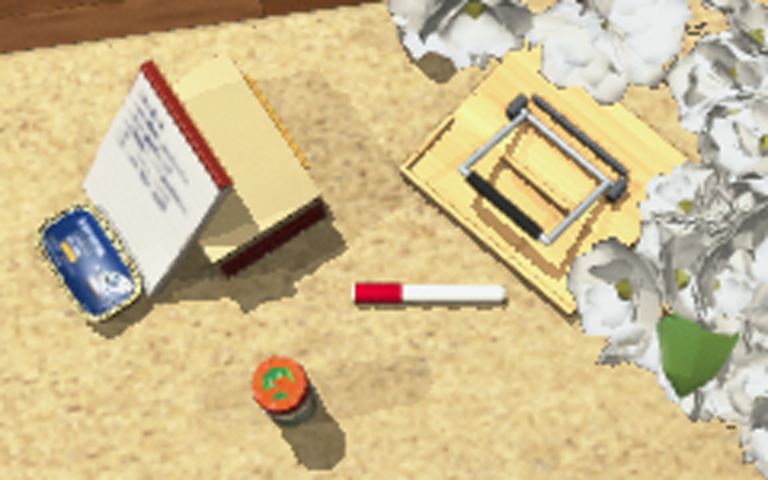

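The crop confirms the larger pad, with its red-bound top edge, leaning on the red tin. The small flat white pad at top (281,293) is the look-alike. Next I'll work out frames and obstacle heights.

```bash
python3 - <<'E'
from h import *
t=load('top0'); s=load('scene0')
# hand-picked crop pixels -> full
f=lambda x,y:(180+(x+.5)/3.2-.5,110+(y+.5)/3.2-.5)
for n,p,z in [('brL',(517,105),28),('brR',(619,187),28),('frontL',(402,170),15),('frontR',(572,315),15),('barL',(470,175),68),('barR',(545,240),68),
  ('padTL',(147,63),157),('padTR',(226,188),157),('padBR',(150,294),6),('padBL',(84,192),40),('mk0',(353,293),9),('mk1',(505,294),9),('tinBR',(325,203),77),('tinFL',(215,258),77),('tinTop',(232,58),77)]:
    u=f(*p); print(n,np.round(u,1),cast(t,*u,z),dep(t,int(round(u[0])),int(round(u[1]))))
P=cloud(t);Q=cloud(s)
for A,n in((P,'top'),(Q,'scene')):
    A=A.reshape(-1,3); m=(A[:,2]>180)&(A[:,0]>300)&(A[:,0]<750)&(A[:,1]>-250)&(A[:,1]<450); B=A[m]
    print(n,len(B), np.percentile(B[:,2],[1,10,50,99]) if len(B) else '')
    for x in range(300,750,75):
        print(x,[int(B[(abs(B[:,0]-x-37)<38)&(abs(B[:,1]-y-37)<38)][:,2].min(initial=9999)) for y in range(-250,450,75)])
# pad plane
m=cv2.cvtColor(t['color'],cv2.COLOR_RGB2HSV); v,u=np.mgrid[0:400,0:640]
k=(m[...,1]<45)&(m[...,2]>170)&(u>200)&(u<250)&(v>130)&(v<205); X=P[k]; X=X[(X[:,2]>15)&(X[:,2]<160)]
c=X.mean(0); n=np.linalg.svd(X-c)[2][2]; n*=np.sign(n[2]); print('pad plane',c,n,'tilt',np.degrees(np.arccos(n[2])), np.std((X-c)@n))
a=cv2.resize(s['color'][130:290,270:430],None,fx=4,fy=3.7,interpolation=cv2.INTER_CUBIC); 
E
```

```text
brL [341.2 142.5] [641.813  -2.149  28.   ] [643.284  -1.75   28.01 ]
brR [373.1 168.1] [554.286 -78.698  28.   ] [553.511 -77.881  31.91 ]
frontL [305.3 162.8] [601.026 106.651  15.   ] [600.24  107.532  15.837]
frontR [358.4 208.1] [450.102 -21.063  15.   ] [450.4   -19.924  15.653]
barL [326.5 164.3] [571.867  50.595  68.   ] [572.15   49.285  69.649]
barR [350.  184.7] [506.541  -3.328  68.   ] [505.723  -3.314  67.454]
padTL [225.6 129.3] [674.976 297.518 157.   ] [677.527 297.078 152.747]
padTR [250.3 168.4] [562.239 246.27  157.   ] [564.898 247.406 152.255]
padBR [226.5 201.5] [523.428 340.118   6.   ] [523.32  339.955   0.241]
padBL [205.9 169.7] [613.279 381.901  40.   ] [624.038 389.464   3.83 ]
mk0 [290.  201.2] [498.063 164.125   9.   ] [495.351 163.409  23.507]
mk1 [337.5 201.5] [478.096  33.062   9.   ] [476.119  34.811  12.973]
tinBR [281.2 173.1] [562.481 174.848  77.   ] [584.224 178.988   4.429]
tinFL [246.8 190.3] [528.566 271.191  77.   ] [528.914 270.524  78.341]
tinTop [252.2 127.8] [702.187 237.778  77.   ] [733.477 246.169  -0.752]
top 22771 [506.094 543.376 
[... 209 characters left out ...]
999, 9999, 9999, 669, 697, 9999, 9999, 9999, 9999]
600 [9999, 9999, 9999, 9999, 9999, 9999, 9999, 9999, 9999, 9999]
675 [9999, 9999, 9999, 9999, 9999, 9999, 9999, 9999, 9999, 9999]
scene 13123 [476.492 516.635 636.826 730.613]
300 [302, 431, 520, 598, 9999, 9999, 9999, 9999, 9999, 9999]
375 [473, 483, 572, 619, 9999, 9999, 9999, 9999, 9999, 9999]
450 [488, 482, 590, 584, 627, 9999, 9999, 9999, 9999, 9999]
525 [9999, 9999, 9999, 9999, 655, 707, 9999, 9999, 9999, 9999]
600 [9999, 9999, 9999, 9999, 9999, 9999, 9999, 9999, 9999, 9999]
675 [9999, 9999, 9999, 9999, 9999, 9999, 9999, 9999, 9999, 9999]
pad plane [593.831 321.325  81.175] [-0.311  0.733  0.605] tilt 52.8049827919214 5.983610520158524
```

```bash
python3 - <<'E'
from h import *
from plant import state
t=load('top0'); 
P=cloud(t).reshape(-1,3); a=1.2204; d=np.array([np.cos(a),np.sin(a)]); r=P[:,:2]@d; w=P[:,:2]@[-d[1],d[0]]
m=(abs(w)<110)&(P[:,2]>30)
for lo in range(-150,650,50):
    k=m&(r>=lo)&(r<lo+50)
    if k.sum(): print(lo,k.sum(),np.percentile(P[k,2],[2,50,98]).round(),np.percentile(w[k],[2,98]).round())
Rm=Ro.from_rotvec(state()['tcp_rot']).as_matrix(); print(Rm)
for x in range(200,600,40):
  B=P[(abs(P[:,0]-x)<20)&(P[:,2]>400)&(P[:,1]<150)]
  print(x,[(y,int(B[abs(B[:,1]-y)<15][:,2].min(initial=9999))) for y in range(-60,120,30)])
E
```

```text
-150 55 [451. 469. 485.] [-109.  -75.]
-100 256 [241. 267. 307.] [-108.  -22.]
-50 1230 [271. 303. 310.] [-108.  -15.]
0 1519 [265. 303. 309.] [-108.   -6.]
50 1240 [ 36. 236. 309.] [-104.   22.]
100 314 [ 40. 621. 664.] [-47.  -6.]
150 452 [592. 640. 671.] [-47. -30.]
200 585 [556. 612. 630.] [-32. -18.]
250 960 [542. 604. 620.] [-32.  -7.]
300 1163 [537. 591. 606.] [-31.   6.]
350 1221 [522. 575. 592.] [-26.  20.]
400 1664 [ 56. 553. 572.] [-99.  33.]
450 1635 [ 55. 516. 560.] [-107.   39.]
500 2454 [ 79. 503. 524.] [-89.  64.]
550 880 [476. 508. 515.] [-23.  70.]
[[-0.    -0.96   0.28 ]
 [-0.001  0.28   0.96 ]
 [-1.     0.    -0.001]]
200 [(-60, 526), (-30, 519), (0, 513), (30, 9999), (60, 9999), (90, 9999)]
240 [(-60, 512), (-30, 510), (0, 519), (30, 9999), (60, 9999), (90, 9999)]
280 [(-60, 542), (-30, 535), (0, 562), (30, 9999), (60, 9999), (90, 9999)]
320 [(-60, 556), (-30, 572), (0, 554), (30, 590), (60, 9999), (90, 9999)]
360 [(-60, 607), (-30, 625), (0, 556), (30, 619), (60, 9999), (90, 9999)]
400 [(-60, 644), (-30, 591), (0, 624), (30, 9999), (60, 9999), (90, 9999)]
440 [(-60, 637), (-30, 625), (0, 630), (30, 640), (60, 638), (90, 659)]
480 [(-60, 640), (-30, 615), (0, 625), (30, 621), (60, 669), (90, 634)]
520 [(-60, 9999), (-30, 683), (0, 683), (30, 687), (60, 634), (90, 634)]
560 [(-60, 9999), (-30, 9999), (0, 9999), (30, 9999), (60, 683), (90, 720)]
```

```bash
python3 - <<'E'
from h import *
c=snap('wrist','w0'); cv2.imwrite('pics/w0.png',c['color'][:,:,::-1]); print(c['R'].T@-c['t'],c['R'],c['camera_matrix'])
E
```

```text
[ 73.561 552.63  373.412] [[ 0.28   0.96  -0.   ]
 [ 0.907 -0.265  0.327]
 [ 0.314 -0.092 -0.945]] [[280.6     0.    323.43 ]
 [  0.    280.6   196.646]
 [  0.      0.      1.   ]]
```

drive_tool(motion=[[[-0.6, -4.6, -2.3], [0, 0, 0]], [[-0.6, -4.6, -2.3], [0, 0, 0]], [[-0.6, -4.6, -2.3], [0, 0, 0]], [[-0.6, -4.6, -2.3], [0, 0, 0]], [[-0.6, -4.6, -2.3], [0, 0, 0]], [[-0.6, -4.6, -2.3], [0, 0, 0]], [[-0.6, -4.6, -2.3], [0, 0, 0]], [[-0.6, -4.6, -2.3], [0, 0, 0]]], jaw=0.2)

```text
t: 1.15
tool_pos: [456.8, 246.9, 279.4]
tcp_rot: [-0.998, 1.33, 0.998]
ft_force: [0.2, 0.5, -0.5]
width: 34.2
```

```bash
cat >> h.py <<'E'
def log():
    from plant import state
    import json
    s=state(); open('log.txt','a').write(json.dumps([list(s['qpos']),list(s['tool_pos']),list(s['tcp_rot'])])+'\n'); return s
E
python3 - <<'E'
from h import *
import json
open('log.txt','a').write(json.dumps([[1.2204132,.300441601,1.52161651,0,1.32067614,-.06662914],[153.915,527.773,230.72],[-.99833352,1.33115255,.99729124]])+'\n')
s=log();print(s)
E
```

```text
{'t': 1.15, 'qpos': array([ 0.425,  0.197,  1.537,  0.   ,  1.408, -0.862]), 'qd': array([-0.754,  0.238, -0.388, -0.   ,  0.15 , -0.75 ]), 'joint_torque': array([  5.086, -52.233, -34.309,  -0.075,  -0.213,   1.54 ]), 'tool_pos': array([456.773, 246.933, 279.436]), 'tcp_rot': array([-0.998,  1.33 ,  0.998]), 'ft_force': array([ 0.221,  0.535, -0.547]), 'moment': array([0.009, 0.009, 0.046]), 'width': 34.18818468108603}
```

drive_tool(motion=[[[0, 0, -2], [0, 0.1, 0.1]], [[0, 0, -2], [0.1, 0.1, 0.1]], [[0, 0, -2], [0.1, 0.1, 0.1]]])

```text
t: 1.52
tool_pos: [437.6, 191.1, 285.6]
tcp_rot: [-0.841, 1.84, 0.921]
ft_force: [-1.1, -0.3, 0.0]
width: 34.1
```

```bash
python3 - <<'E'
from h import *
s=log();print(s['qpos'],s['tool_pos'],s['tcp_rot'],s['width'],s['t'])
c=snap('wrist','w1'); cv2.imwrite('pics/w1.png',c['color'][:,:,::-1])
E
```

```text
[ 0.352  0.343  1.389 -0.034  1.836 -0.73 ] [437.557 191.122 285.595] [-0.841  1.84   0.921] 34.11255192932928 1.525
```

View pics/w1.png

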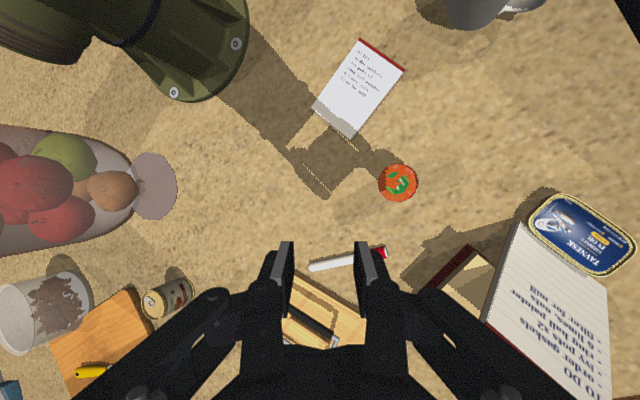

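The wrist view shows the small look-alike pad (358,90), spice jar (398,183), marker (345,260), stand between the fingers (310,320), and the big pad leaning at (555,310). Next I'll fit the arm's kinematics so I can keep clear of the twigs.

```bash
cat >> h.py <<'E'
def fk(q,p):
    a1,hh,L1,e,L2,Lt,s4,s6=p
    r1=Ro.from_euler('z',q[0]); r2=r1*Ro.from_euler('y',q[1]); r3=r2*Ro.from_euler('y',q[2])
    r5=r3*Ro.from_euler('z',s4*q[3])*Ro.from_euler('y',q[4]); r6=r5*Ro.from_euler('z',s6*q[5])
    S=r1.apply([a1,0,hh]); E=S+r2.apply([0,0,L1]); W=E+r3.apply([e,0,L2]); T=W+r5.apply([0,0,Lt])
    return T,r6,np.array([S,E,W,T])
E
python3 - <<'E'
from h import *
import json
from scipy.optimize import least_squares
D=[json.loads(l) for l in open('log.txt')]
for s4 in(1,-1):
  for s6 in (1,-1):
    def f(p): return np.concatenate([fk(d[0],list(p)+[s4,s6])[0]-d[1] for d in D]+[(p-[0,300,380,0,450,250])*1e-3])
    r=least_squares(f,[0,300,380,0,450,250])
    M=[(fk(d[0],list(r.x)+[s4,s6])[1].inv()*Ro.from_rotvec(d[2])).as_matrix() for d in D]
    print(s4,s6,r.x,abs(r.fun[:-6]).max(), np.abs(M[2]-M[0]).max()); 
    if s4==1: print(M[0])
E
```

```text
1 1 [    5.013 -1093.08  -2075.556 -2880.197   455.257  -629.978] 34.464430665195096 4.891333829732083e-06
[[ 0.  0. -1.]
 [-0.  1.  0.]
 [ 1.  0.  0.]]
1 -1 [    5.013 -1093.08  -2075.556 -2880.197   455.257  -629.978] 34.464430665195096 0.8803027221337187
[[-0.     0.133 -0.991]
 [-0.     0.991  0.133]
 [ 1.     0.     0.   ]]
-1 1 [  -2.827  951.246 1812.694 1663.442  443.239  730.703] 34.37424017237606 0.04986065835666124
-1 -1 [  -2.827  951.246 1812.694 1663.442  443.239  730.703] 34.37424017237606 0.8636231077889202
```

drive_tool(motion=[[[-2, 0, 2], [0.15, 0, -0.1]], [[-2, 0, 2], [0.15, 0, -0.1]], [[-2, 0, 2], [0.15, 0, -0.1]]])

```text
t: 1.95
tool_pos: [487.3, 252.5, 320.8]
tcp_rot: [-0.799, 1.753, 0.299]
ft_force: [0.8, -0.1, 0.2]
width: 34.3
```

```bash
python3 -c "
from h import *
log()"
```

drive_tool(motion=[[[4, 3, 2], [0.1, -0.15, -0.1]], [[4, 3, 2], [0, -0.15, -0.1]], [[4, 3, 2], [0, -0.15, -0.1]], [[4, 0, 2], [0, -0.15, 0]]])

```text
t: 2.45
tool_pos: [510.3, 313.6, 135.7]
tcp_rot: [-0.827, 1.077, 0.241]
ft_force: [2.4, 0.3, -0.1]
width: 34.7
```

```bash
cat >> h.py <<'E'
def fk(q,p):
    a1,hh,L1,e,L2,Lt,y3,x5,y5=p
    r1=Ro.from_euler('z',q[0]); r2=r1*Ro.from_euler('y',q[1]); r3=r2*Ro.from_euler('y',q[2])
    r5=r3*Ro.from_euler('z',q[3])*Ro.from_euler('y',q[4]); r6=r5*Ro.from_euler('z',q[5])
    S=r1.apply([a1,0,hh]); E=S+r2.apply([0,0,L1]); W=E+r3.apply([e,y3,L2]); T=W+r5.apply([x5,y5,Lt])
    return T,r6*Ro.from_matrix([[0,0,-1],[0,1,0],[1,0,0]]),np.array([S,E,W,T])
E
python3 - <<'E'
from h import *
import json
log()
from scipy.optimize import least_squares
D=[json.loads(l) for l in open('log.txt')]
x0=np.array([0,300,380,0,450,250,0,0,0.])
def f(p): return np.concatenate([fk(d[0],p)[0]-d[1] for d in D]+[(p-x0)*1e-3])
r=least_squares(f,x0); print(r.x,np.round(r.fun[:-9],1))
print([np.abs(fk(d[0],r.x)[1].as_matrix()-Ro.from_rotvec(d[2]).as_matrix()).max() for d in D])
for d in D: print(np.round(d[0],3),np.round(d[1]),np.round(d[2],3))
E
```

```text
[  0.    221.204 424.196  40.901 447.502 244.8    36.603   0.001  -0.003] [-0.  0.  0.  0. -0. -0.  0. -0. -0. -0. -0.  0. -0. -0. -0.]
[np.float64(4.889910899863459e-06), np.float64(2.220446049250313e-16), np.float64(8.326672684688674e-16), np.float64(4.996003610813204e-16), np.float64(2.7755575615628914e-16)]
[ 1.22   0.3    1.522  0.     1.321 -0.067] [154. 528. 231.] [-0.998  1.331  0.997]
[ 0.425  0.197  1.537  0.     1.408 -0.862] [457. 247. 279.] [-0.998  1.33   0.998]
[ 0.352  0.343  1.389 -0.034  1.836 -0.73 ] [438. 191. 286.] [-0.841  1.84   0.921]
[ 0.521  0.43   1.185 -0.256  1.835 -0.194] [487. 253. 321.] [-0.799  1.753  0.299]
[ 0.68   0.416  1.695 -0.655  0.868  0.331] [510. 314. 136.] [-0.827  1.077  0.241]
```

```bash
cat >> h.py <<'E'
from scipy.optimize import least_squares
KP=[0,221.204,424.196,40.901,447.502,244.8,36.603,0,0]
LO=np.array([-3.03,-.79,.23,-1.04,0,-2.55]);HI=np.array([3.03,2.21,2.52,4.18,3.07,2.55])
SO=np.array([590.,-32,0]); SY=np.radians(-49.7)
xS=np.array([np.cos(SY),np.sin(SY),0]); yS=np.array([-np.sin(SY),np.cos(SY),0]); zS=np.array([0,0,1.])
def stand(x,y,z): return SO+x*xS+y*yS+z*zS
def frame(x,z):  # tool x dir, jaw dir
    x=x/np.linalg.norm(x); z=z-x*(z@x); z/=np.linalg.norm(z); return np.column_stack([x,np.cross(z,x),z])
def ik(T,R,seed=None):
    best=None
    for q0 in ([seed] if seed is not None else [])+[[np.arctan2(T[1],T[0]),.6,1.4,0.,1.2,0.],[np.arctan2(T[1],T[0])+.2,.6,1.4,.5,1.2,1.],[np.arctan2(T[1],T[0]),.6,1.4,-.5,1.2,-1.],[np.arctan2(T[1],T[0]),.7,1.2,0.,1.6,2.]]:
        def f(q):
            t,r,_=fk(q,KP); return np.concatenate([(t-T)/50,(r.as_matrix()-R).ravel()])
        r=least_squares(f,np.clip(q0,LO+.01,HI-.01),bounds=(LO,HI))
        e=np.abs(r.fun).max()
        if e<1e-3 : return r.x,e
        if best is None or e<best[1]: best=(r.x,e)
    return best
_F=None
def clear(q):
    global _F
    if _F is None:
        A=np.concatenate([cloud(load('top0')).reshape(-1,3),cloud(load('scene0')).reshape(-1,3)])
        _F=A[(A[:,2]>300)&(A[:,0]>100)&(A[:,0]<800)&(A[:,1]<130)&(A[:,1]>-400)&(A[:,2]<900)][::3]
    n=fk(q,KP)[2]; d=[]
    for a,b in zip(n[:-1],n[1:]):
        s=np.clip(((_F-a)@(b-a))/((b-a)@(b-a)),0,1); d.append(np.linalg.norm(_F-a-s[:,None]*(b-a),axis=1).min())
    return np.round(d)
E
cat > plan1.py <<'E'
from h import *
for th in (0,20,35,50):
  for ps in (0,25):
    for sg in (1,-1):
      out=[]
      q=None
      for a in (.43,1.2,2.0):
        b=stand(12-95*np.cos(a),0,22+95*np.sin(a))
        d=-zS-np.tan(np.radians(th))*yS+np.tan(np.radians(ps))*xS
        R=frame(d,sg*xS); q,e=ik(b+19*R[:,0],R,q); out.append((round(e,3),clear(q)))
      print(th,ps,sg,out,q.round(2))
print('pad')
for nm,top,up,nz in (('tin',np.array([619,272,157.]),None,np.array([-.414,.91,0])),('stand',stand(70,0,12+156),None,-xS)):
  t=np.radians(30.5); up=np.cos(t)*zS-np.sin(t)*nz; yd=np.cross(nz,zS)
  for phi in (-30,-15,0,15,30):
    for sg in(1,-1):
      p=np.radians(phi); d=-(np.cos(p)*up+np.sin(p)*yd); nn=np.cos(t)*nz+np.sin(t)*zS
      R=frame(d,sg*nn); q,e=ik(top+30*d,R); print(nm,phi,sg,round(e,3),clear(q),q.round(2))
E
python3 plan1.py
```

```text
0 0 1 [(np.float64(0.0), array([  1.,  14., 291.])), (np.float64(0.0), array([  0.,   6., 247.])), (np.float64(0.0), array([  1.,   2., 247.]))] [-0.17  0.61  1.42  0.    1.11  0.7 ]
0 0 -1 [(np.float64(0.0), array([  1.,  14., 291.])), (np.float64(0.0), array([  0.,   6., 247.])), (np.float64(0.0), array([  1.,   2., 247.]))] [-0.17  0.61  1.42  0.    1.11 -2.45]
0 25 1 [(np.float64(0.0), array([ 18.,  26., 320.])), (np.float64(0.0), array([ 19.,  14., 279.])), (np.float64(0.0), array([  1.,   9., 266.]))] [-0.06  0.51  1.64 -0.47  0.74  1.11]
0 25 -1 [(np.float64(0.0), array([ 18.,  26., 320.])), (np.float64(0.0), array([ 19.,  14., 279.])), (np.float64(0.0), array([  1.,   9., 266.]))] [-0.06  0.51  1.64 -0.47  0.74 -2.03]
20 0 1 [(np.float64(0.0), array([ 12.,  35., 342.])), (np.float64(0.0), array([  1.,  25., 305.])), (np.float64(0.0), array([ 21.,  18., 318.]))] [-0.08  0.74  1.23 -0.25  1.42  0.85]
20 0 -1 [(np.float64(0.0), array([ 12.,  35., 342.])), (np.float64(0.0), array([  1.,  25., 305.])), (np.float64(0.0), array([ 21.,  18., 318.]))] [-0.08  0.74  1.23 -0.25  1.42 -2
[... 2533 characters left out ...]
9 [  5.   1. 227.] [-0.38  0.68  1.29  0.63  1.43 -2.55]
stand -30 -1 0.0 [  7.   4. 228.] [-0.41  0.67  1.33  0.71  1.42  0.39]
stand -15 1 0.063 [ 13.   3. 250.] [-0.34  0.73  1.17  0.46  1.58 -2.55]
stand -15 -1 0.0 [ 11.   0. 248.] [-0.35  0.73  1.19  0.49  1.57  0.5 ]
stand 0 1 0.018 [ 13.   1. 283.] [-0.28  0.81  1.04  0.28  1.75 -2.55]
stand 0 -1 0.0 [ 13.   1. 282.] [-0.28  0.8   1.04  0.29  1.74  0.57]
stand 15 1 0.007 [ 33.  33. 324.] [-0.22  0.89  0.91  0.1   1.92 -2.55]
stand 15 -1 0.0 [ 32.  32. 323.] [-0.22  0.89  0.91  0.09  1.92  0.58]
stand 30 1 0.033 [ 70.  70. 355.] [-0.16  0.98  0.79 -0.1   2.09 -2.55]
stand 30 -1 0.0 [ 71.  71. 356.] [-0.16  0.98  0.79 -0.11  2.09  0.54]
```

Stand is at about (590,-32), yaw -49.7°, with the leg at about 25° now. Exact FK gives me IK. I'll work at the leg with the tool tilted towards +yS to keep the elbow off the twigs. Now a row generator.

```bash
cat >> h.py <<'E'
VQ=np.array([2.22,2.22,2.57,3.14,3.14,3.14])*.7*.125
def path(way,start=None,vmax=50,wmax=.17,show=True):
    """way: list of (T,R[,vmax]); prints rows in calls of 8; start=(T,R,q)"""
    from plant import state
    if start is None:
        s=state(); start=(s['tool_pos'],Ro.from_rotvec(s['tcp_rot']).as_matrix(),s['qpos'])
    T,R,q=start; T=T.copy();rows=[];mc=np.full(3,999.)
    for w in way:
        T1,R1=w[:2]; v=w[2] if len(w)>2 else vmax
        rv=Ro.from_matrix(R.T@R1).as_rotvec(); n=max(1,int(np.ceil(max(np.linalg.norm(T1-T)/v,np.linalg.norm(rv)/wmax))))
        for tryn in range(6):
            out=[];qq=q;Tc=T.copy();Rc=R.copy();ok=True
            for i in range(n):
                sh=np.round(Rc.T@(T+(T1-T)*(i+1)/n-Tc)/10,1); 
                tu=np.round(Ro.from_matrix(Rc.T@(R@Ro.from_rotvec(rv*(i+1)/n).as_matrix())).as_rotvec(),2)
                Tc=Tc+Rc@sh*10; Rc=Rc@Ro.from_rotvec(tu).as_matrix()
                q2,e=ik(Tc,Rc,qq); ok&=bool((np.abs(q2-qq)<VQ).all()); 
                if e>1e-3: print('IK fail',e,Tc)
                qq=q2; out.append((sh.tolist(),tu.tolist())); mc=np.minimum(mc,clear(q2))
            if ok: break
            n=int(n*1.3)+1
        if not ok: print('too fast')
        rows+=[list(o) for o in out]; T,R,q=Tc,Rc,qq
    for i in range(0,len(rows),8): print(str(rows[i:i+8]).replace(' ',''))
    print('end',T,'q',q.round(2),'clr',mc,'rows',len(rows)); return T,R,q
def legR(th,ps,sg): return frame(-zS-np.tan(np.radians(th))*yS+np.tan(np.radians(ps))*xS,sg*xS)
def bar(a,r=95): return stand(12-r*np.cos(a),0,22+r*np.sin(a))
E
python3 - <<'E'
from h import *
R=legR(52,20,-1); d=R[:,0]
b=bar(.42); print(b,d)
path([(np.array([540,170,300.]),Ro.from_rotvec([0,0,0]).as_matrix()@R),(b-65*d,R),(b+15*d,R,25)])
E
```

```text
[541.657  25.004  60.737] [-0.445 -0.664 -0.601]
[[[-0.6,-1.1,-0.3],[-0.1,0.04,0.07]],[[-0.6,-1.1,-0.4],[-0.1,0.04,0.06]],[[-0.7,-1.0,-0.5],[-0.1,0.03,0.07]],[[-0.7,-0.9,-0.6],[-0.1,0.04,0.06]],[[-0.7,-0.7,-0.8],[-0.1,0.04,0.07]],[[-0.8,-0.6,-0.8],[-0.1,0.04,0.07]],[[-0.7,-0.5,-1.0],[-0.1,0.04,0.06]],[[-0.8,-0.4,-1.0],[-0.1,0.03,0.07]]]
[[[-0.7,-0.2,-1.0],[-0.1,0.04,0.06]],[[-0.7,0.0,-1.1],[-0.1,0.04,0.07]],[[-0.6,0.1,-1.1],[-0.1,0.04,0.07]],[[-0.6,0.3,-1.1],[-0.1,0.03,0.06]],[[-0.6,0.5,-1.1],[-0.09,0.04,0.07]],[[-0.4,0.5,-1.1],[-0.1,0.04,0.06]],[[-0.4,0.7,-1.0],[-0.1,0.04,0.07]],[[-0.3,0.8,-1.0],[-0.1,0.04,0.07]]]
[[[-0.2,0.9,-0.9],[-0.1,0.03,0.06]],[[3.5,-2.6,-1.2],[-0.0,0.0,0.0]],[[3.5,-2.6,-1.2],[-0.0,0.0,0.0]],[[3.5,-2.7,-1.3],[-0.0,0.0,0.0]],[[3.5,-2.6,-1.2],[-0.0,0.0,0.0]],[[3.5,-2.6,-1.2],[-0.0,0.0,0.0]],[[2.0,-0.0,-0.0],[-0.0,0.0,0.0]],[[2.0,-0.0,-0.0],[-0.0,0.0,0.0]]]
[[[2.0,-0.0,-0.0],[-0.0,0.0,0.0]],[[2.0,-0.0,-0.0],[-0.0,0.0,0.0]]]
end [534.423  15.075  51.566] q [ 0.21  0.88  1.31 -0.59  1.69 -2.  ] clr [ 68.  91. 285.] rows 26
```

drive_tool(motion=[[[-5, 0, 0], [0, 0, 0]], [[-5, 0, 0], [0, 0, 0]], [[-0.6, -1.1, -0.3], [-0.1, 0.04, 0.07]], [[-0.6, -1.1, -0.4], [-0.1, 0.04, 0.06]], [[-0.7, -1.0, -0.5], [-0.1, 0.03, 0.07]], [[-0.7, -0.9, -0.6], [-0.1, 0.04, 0.06]], [[-0.7, -0.7, -0.8], [-0.1, 0.04, 0.07]], [[-0.8, -0.6, -0.8], [-0.1, 0.04, 0.07]]], jaw=0.4)

```text
t: 3.45
tool_pos: [474.3, 282.1, 281.8]
tcp_rot: [-1.182, 1.417, 0.849]
ft_force: [-0.7, 0.1, -0.7]
width: 25.6
```

drive_tool(motion=[[[0, -0.5, -1.0], [-0.1, 0.04, 0.06]], [[0, -0.4, -1.0], [-0.1, 0.03, 0.07]], [[0, -0.2, -1.0], [-0.1, 0.04, 0.06]], [[0, 0.0, -1.1], [-0.1, 0.04, 0.07]], [[0, 0.1, -1.1], [-0.1, 0.04, 0.07]], [[0, 0.3, -1.1], [-0.1, 0.03, 0.06]], [[0, 0.5, -1.1], [-0.09, 0.04, 0.07]], [[0, 0.5, -1.1], [-0.1, 0.04, 0.06]]])

```text
t: 4.45
tool_pos: [480.0, 198.4, 311.2]
tcp_rot: [-1.59, 1.731, 1.763]
ft_force: [-0.4, -1.0, 0.9]
width: 25.9
```

```bash
python3 - <<'E'
from h import *
from plant import state
print(state()['tool_pos'],state()['width'],state()['t'])
R=legR(52,20,-1); d=R[:,0]
b=bar(.42)
path([(b-90*d,R),(b-65*d,R),(b+15*d,R,25)])
c=snap('wrist','w2'); cv2.imwrite('pics/w2.png',c['color'][:,:,::-1])
E
```

```text
[480.008 198.386 311.161] 25.940111916807 4.45
[[[3.3,-3.2,-1.9],[-0.06,0.02,0.04]],[[3.3,-3.2,-1.9],[-0.06,0.03,0.04]],[[3.2,-3.2,-2.1],[-0.06,0.02,0.04]],[[3.1,-3.2,-2.2],[-0.06,0.02,0.04]],[[3.0,-3.2,-2.4],[-0.06,0.03,0.04]],[[2.5,0.0,0.0],[-0.0,-0.0,-0.0]],[[2.0,-0.0,0.0],[-0.0,-0.0,-0.0]],[[2.0,-0.0,0.0],[-0.0,-0.0,-0.0]]]
[[[2.0,-0.0,0.0],[-0.0,-0.0,-0.0]],[[2.0,-0.0,0.1],[-0.0,-0.0,-0.0]]]
end [534.443  15.044  51.686] q [ 0.22  0.88  1.31 -0.59  1.69 -2.  ] clr [ 72.  92. 300.] rows 10
```

drive_tool(motion=[[[3.3, -3.2, -1.9], [-0.06, 0.02, 0.04]], [[3.3, -3.2, -1.9], [-0.06, 0.03, 0.04]], [[3.2, -3.2, -2.1], [-0.06, 0.02, 0.04]], [[3.1, -3.2, -2.2], [-0.06, 0.02, 0.04]], [[3.0, -3.2, -2.4], [-0.06, 0.03, 0.04]], [[2.5, 0, 0], [0, 0, 0]]])

```text
t: 5.25
tool_pos: [570.3, 66.4, 95.6]
tcp_rot: [1.561, -1.642, -1.957]
ft_force: [0.2, -0.1, -0.5]
width: 25.5
```

```bash
python3 - <<'E'
from h import *
from plant import state
s=state();print(s['tool_pos'],s['qd'])
R=Ro.from_rotvec(s['tcp_rot']).as_matrix()
c=snap('wrist','w3'); im=c['color'].copy()
for X,col in ((s['tool_pos'],(0,255,0)),(bar(.42),(255,0,0)),(bar(.42)+40*yS,(255,0,0)),(bar(.42)-40*yS,(255,0,0)),(stand(12,58,22),(0,0,255)),(stand(12,-58,22),(0,0,255)),(stand(-100,100,12),(255,0,255)),(stand(-100,-100,12),(255,0,255)),(stand(80,-100,12),(255,0,255)),(stand(-30,-38,26),(0,255,255)),(stand(-30,38,26),(0,255,255))):
    u=proj(c,X); print(u.round()); cv2.circle(im,tuple(int(v) for v in u.round()),3,col,1)
cv2.imwrite('pics/w3.png',im[:,:,::-1])
E
```

```text
[570.303  66.394  95.631] [-0.13  -0.207  0.58   0.    -0.417  0.158]
[323. 252.]
[323. 209.]
[314. 258.]
[331. 170.]
[219. 283.]
[258. 176.]
[344. 366.]
[367. 156.]
[220. 151.]
[291. 191.]
[270. 265.]
```

View pics/w3.png

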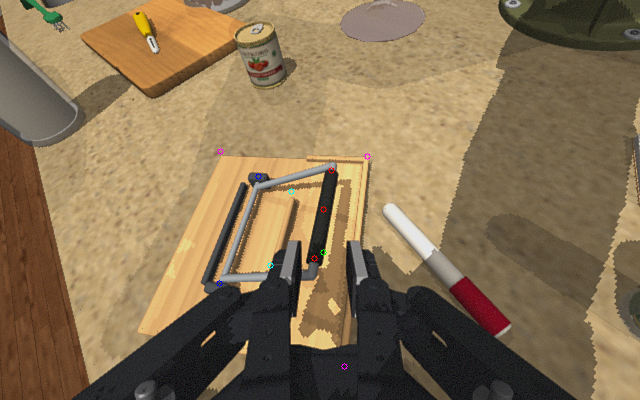

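The wrist view shows the bar from (332,172) to (312,262), within about 2 px of the prediction, and the lip, brackets and corners fit within a few mm. Inserting now.

drive_tool(motion=[[[2, 0, 0], [0, 0, 0]], [[2, 0, 0], [0, 0, 0]], [[2, 0, 0], [0, 0, 0]], [[2, 0, 0], [0, 0, 0]], [[0, 0, 0], [0, 0, 0]]])

```text
t: 5.92
tool_pos: [534.7, 14.2, 52.4]
tcp_rot: [1.566, -1.644, -1.956]
ft_force: [-1.4, 0.5, -0.0]
width: 25.8
```

```bash
python3 - <<'E'
from h import *
from plant import state
s=state();print(s['tool_pos'],s['ft_force'],s['width'])
R=legR(52,20,-1); d=R[:,0]
print('grasp vs bar',R.T@(s['tool_pos']-bar(.42)))
path([(bar(a)+15*d+off*xS,R,20) for a,off in ((.6,0),(.8,0),(1.0,0),(1.2,0),(1.4,0),(1.6,0),(1.75,3),(1.9,5))])
E
```

```text
[534.695  14.164  52.442] [-1.429  0.494 -0.016] 25.784354528402467
grasp vs bar [15.281  1.049 -0.434]
[[[-0.7,1.1,-1.0],[-0.01,0.0,-0.0]],[[-0.6,1.1,-1.4],[-0.0,0.0,-0.0]],[[-0.4,0.9,-1.6],[-0.0,0.0,-0.0]],[[-0.2,0.7,-1.7],[-0.0,0.0,-0.0]],[[0.1,0.4,-1.9],[-0.0,0.0,-0.0]],[[0.4,0.1,-1.9],[-0.0,0.0,-0.0]],[[0.4,-0.1,-1.6],[-0.0,0.0,-0.0]],[[0.6,-0.3,-1.5],[-0.0,0.0,-0.0]]]
end [614.111 -78.418 102.588] q [ 0.07  0.93  1.08 -0.7   1.76 -2.22] clr [ 71.  71. 388.] rows 8
```

drive_tool(motion=[[[-0.3, 0.5, -0.5], [0, 0, 0]], [[-0.4, 0.6, -0.5], [0, 0, 0]], [[-0.3, 0.5, -0.7], [0, 0, 0]], [[-0.3, 0.6, -0.7], [0, 0, 0]], [[-0.2, 0.5, -0.8], [0, 0, 0]], [[-0.2, 0.4, -0.8], [0, 0, 0]], [[-0.1, 0.4, -0.8], [0, 0, 0]], [[-0.1, 0.3, -0.9], [0, 0, 0]]])

```text
t: 6.92
tool_pos: [568.9, -24.8, 102.2]
tcp_rot: [1.565, -1.644, -1.955]
ft_force: [-1.5, 1.9, 1.3]
width: 25.4
```

drive_tool(motion=[[[0, 0.2, -0.9], [0, 0, 0]], [[0.1, 0.2, -1.0], [0, 0, 0]], [[0.2, 0.1, -1.0], [0, 0, 0]], [[0.2, 0, -0.9], [0, 0, 0]], [[0.2, 0, -0.8], [0, 0, 0]], [[0.2, -0.1, -0.8], [0, 0, 0]], [[0.3, -0.1, -0.8], [0, 0, 0]], [[0.3, -0.2, -0.7], [0, 0, 0]]])

```text
t: 7.92
tool_pos: [613.9, -79.2, 103.2]
tcp_rot: [1.565, -1.644, -1.955]
ft_force: [-1.5, 0.8, 0.6]
width: 25.7
```

```bash
python3 - <<'E'
from h import *
from plant import state
s=state();print(s['tool_pos'],s['ft_force'],s['width'])
R=legR(52,20,-1); d=R[:,0]
path([(bar(a)+15*d+off*xS,R,8) for a,off in ((2.,8),(2.06,9))])
snap('scene','s1');snap('top','t1')
c=snap('wrist','w4'); im=c['color'].copy()
for X,col in ((bar(1.9),(255,0,0)),(bar(2.0),(0,255,0)),(bar(2)+40*yS,(0,255,0)),(bar(2)-40*yS,(0,255,0))):
    u=proj(c,X); cv2.circle(im,tuple(int(v) for v in u.round()),3,col,1)
im2=cv2.resize(load('s1')['color'][200:290,270:400],None,fx=4,fy=4)
cv2.imwrite('pics/w4.png',np.vstack([im[100:,:],cv2.copyMakeBorder(im2[:290],0,0,0,120,cv2.BORDER_CONSTANT)])[:,:,::-1])
E
```

```text
[613.932 -79.22  103.197] [-1.533  0.807  0.552] 25.729774605386773
[[[0.2,-0.2,-0.5],[-0.0,0.0,-0.0]],[[0.2,-0.2,-0.6],[-0.01,0.0,-0.0]],[[0.3,-0.2,-0.5],[0.0,0.0,-0.0]]]
end [625.791 -91.693  96.505] q [ 0.05  0.96  1.04 -0.71  1.76 -2.24] clr [ 72.  72. 404.] rows 3
```

View pics/w4.png

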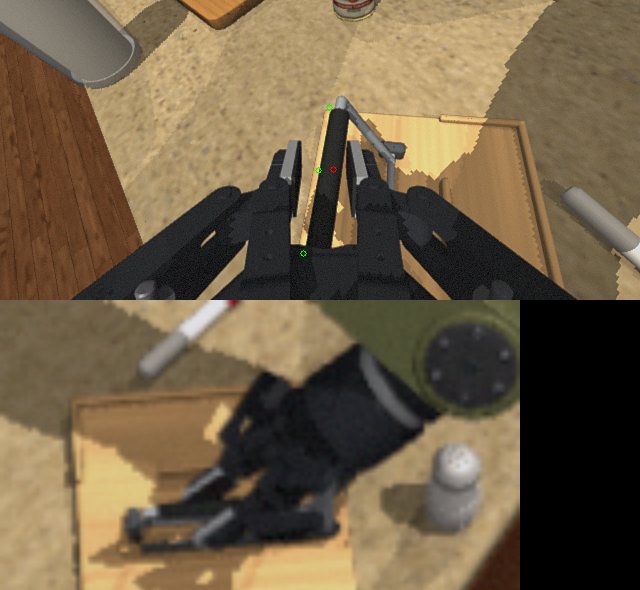

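The bar is at (325,180) between the fingers, at about 1.9 rad. I'll push on gently until the stop resists.

drive_tool(motion=[[[0.2, -0.2, -0.5], [0, 0, 0]], [[0.2, -0.2, -0.5], [0, 0, 0]], [[0, 0, 0], [0, 0, 0]]])

```text
t: 8.45
tool_pos: [619.8, -84.3, 99.3]
tcp_rot: [1.557, -1.644, -1.96]
ft_force: [-18.8, 16.5, 8.2]
width: 25.5
```

drive_tool(motion=[[[0.1, -0.1, -0.4], [0, 0, 0]], [[0, 0, 0], [0, 0, 0]]])

```text
t: 8.7
tool_pos: [620.8, -85.1, 99.1]
tcp_rot: [1.548, -1.645, -1.966]
ft_force: [-42.8, 33.7, 20.0]
width: 25.9
```

drive_tool(motion=[[[0.1, -0.1, -0.4], [0, 0, 0]], [[0, 0, 0], [0, 0, 0]]])

```text
t: 8.95
tool_pos: [621.6, -85.7, 98.9]
tcp_rot: [1.538, -1.645, -1.971]
ft_force: [-67.6, 51.4, 32.5]
width: 26.2
```

Firm stop reached: the force rose from 26 to 90 N over about 2 mm. I'll back off into the middle of the cage and withdraw.

drive_tool(motion=[[[0, 0.2, 0.8], [0, 0, 0]], [[0, 0.1, 0.6], [0, 0, 0]], [[-2, 0, 0], [0, 0, 0]], [[-3, 0, 0], [0, 0, 0]], [[-4, 0, 0], [0, 0, 0]], [[-4, 0, 0], [0, 0, 0]]])

```text
t: 9.7
tool_pos: [674.0, 2.6, 176.7]
tcp_rot: [1.565, -1.645, -1.955]
ft_force: [0.7, 0.6, 0.3]
width: 25.3
```

```bash
python3 - <<'E'
from h import *
from plant import state
s=state();print(s['tool_pos'],s['ft_force'],s['width'],s['t'])
c=snap('wrist','w5'); im=c['color'].copy()
for X,col in ((bar(1.9),(255,0,0)),(bar(2.0),(0,255,0)),(bar(2)+40*yS,(0,255,0)),(bar(2)-40*yS,(0,255,0)),(stand(12,-58,22),(0,0,255)),(stand(-30,38,26),(0,255,255)),(stand(-30,-38,26),(0,255,255)),(stand(80,-100,12),(255,0,255)),(stand(-100,-100,12),(255,0,255))):
    u=proj(c,X); cv2.circle(im,tuple(int(v) for v in u.round()),3,col,1)
sc=snap('scene','s2'); tt=snap('top','t2')
cr=cv2.resize(tt['color'][110:220,180:400],(640,320),interpolation=cv2.INTER_CUBIC)
cv2.imwrite('pics/w5.png',np.vstack([im[60:340],cr])[:,:,::-1])
P=cloud(sc); v,u=np.mgrid[0:400,0:640]
m=(u>376)&(u<392)&(v>233)&(v<260)&(P[...,2]>25)&(P[...,2]<100); print('salt',np.median(P[m],0),P[m].min(0),P[m].max(0))
# tin: lid points
for n,A in (('scene',P),('top',cloud(tt))):
    m=(abs(A[...,2]-77)<6)&(A[...,0]>500)&(A[...,0]<760)&(A[...,1]>120)&(A[...,1]<330)
    r=cv2.minAreaRect(A[m][:,:2].astype(np.float32)); print(n,m.sum(),r)
E
```

```text
[674.019   2.607 176.708] [0.724 0.574 0.287] 25.34955007981827 9.7
salt [739.274  64.396  70.43 ] [717.488  53.082  25.075] [757.289  88.353  92.361]
scene 511 ((611.521728515625, 222.20054626464844), (116.07490539550781, 70.83797454833984), 16.356319427490234)
top 1187 ((613.9480590820312, 273.6861572265625), (176.84219360351562, 112.79903411865234), 8.601652145385742)
```

View pics/w5.png

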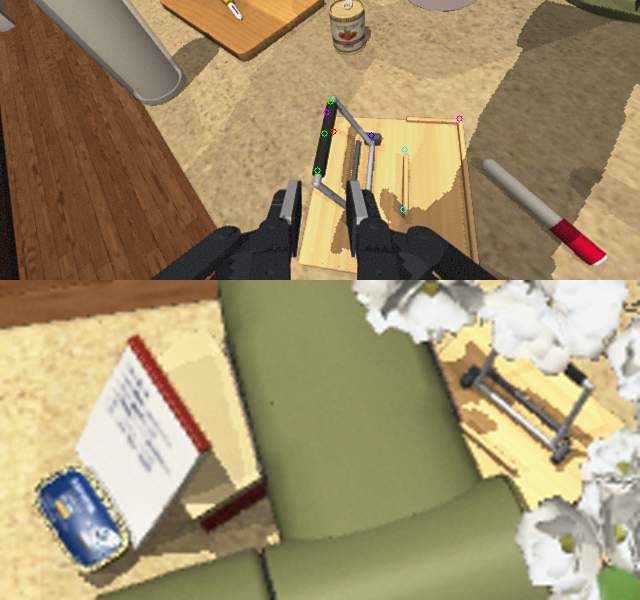

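The leg rests at its stop: the green bar(2.0) marks coincide with the sleeve at (325,135), and the lip marks coincide as well. Next is the pad; I'll plan the approach.

```bash
cat >> h.py <<'E'
def padR(nz,tilt,phi,sg=-1):
    t=np.radians(tilt);p=np.radians(phi); nz=nz/np.linalg.norm(nz)
    up=np.cos(t)*zS-np.sin(t)*nz; yd=np.cross(nz,zS); nn=np.cos(t)*nz+np.sin(t)*zS
    d=-(np.cos(p)*up+np.sin(p)*yd); return frame(d,sg*nn),d,up,yd,nn
E
python3 - <<'E'
from h import *
t=load('top0'); f=lambda x,y:(180+(x+.5)/3.2-.5,110+(y+.5)/3.2-.5)
A=cast(t,*f(147.5,66),160.6);B=cast(t,*f(224,188),160.6); C=(A+B)/2; dd=(A-B)/np.linalg.norm(A-B); print(A,B,C,np.linalg.norm(A-B),dd)
nz=np.array([-dd[1],dd[0],0]); R,d,up,yd,nn=padR(nz,30,25)
path([(np.array([640,130,330.]),padR(nz,10,10)[0]),(C-70*d,R)])
E
```

```text
[670.891 296.789 160.6  ] [561.33  247.402 160.6  ] [616.111 272.095 160.6  ] 120.17831278615667 [0.912 0.411 0.   ]
IK fail 0.020937700201038023 [670.574  16.554 193.468]
IK fail 0.13825224811125425 [668.62   24.289 201.552]
IK fail 0.2451737955070953 [666.156  31.132 210.275]
IK fail 0.3564859640603669 [664.401  38.267 219.441]
IK fail 0.4393418372781947 [662.736  45.381 226.966]
IK fail 0.31596294939534836 [660.591  52.282 235.841]
IK fail 0.18847910504211685 [658.49   59.323 244.502]
IK fail 0.08228782992108019 [657.195  67.038 252.797]
IK fail 0.051515935213479136 [669.76   19.313 195.47 ]
IK fail 0.13823978325731812 [668.635  24.007 201.691]
IK fail 0.22110736717691826 [666.74   29.884 208.239]
IK fail 0.30594634514158636 [665.431  35.024 215.011]
IK fail 0.3858034133148212 [663.83   40.424 221.436]
IK fail 0.4390344316863993 [662.941  45.36  227.981]
IK fail 0.3421753752018145 [661.482  50.615 234.247]
IK fail 0.2486888169529523 [659.388  56.163 240.316]
IK fail 0.15805001593695334 [658.354  60.795 246.91 ]
IK fail 0.07462554369696561 [657.324  66.148 253.097]
IK fail 0.004497
[... 7012 characters left out ...]
01]],[[-0.2,-0.0,-0.1],[-0.04,0.01,-0.01]],[[-0.2,-0.1,-0.2],[-0.04,0.02,-0.01]],[[-0.2,-0.1,-0.2],[-0.03,0.01,-0.01]],[[-0.2,-0.0,-0.1],[-0.04,0.01,-0.01]]]
[[[-0.2,-0.1,-0.2],[-0.04,0.02,-0.01]],[[-0.2,0.0,-0.2],[-0.03,0.01,-0.01]],[[-0.2,-0.0,-0.2],[-0.04,0.02,-0.01]],[[-0.2,-0.1,-0.2],[-0.03,0.01,-0.01]],[[-0.2,0.0,-0.2],[-0.04,0.02,-0.01]],[[-0.2,-0.0,-0.2],[-0.04,0.01,-0.01]],[[-0.2,-0.0,-0.2],[-0.03,0.02,-0.01]],[[-0.2,-0.0,-0.2],[-0.04,0.01,-0.01]]]
[[[2.9,2.2,-2.2],[-0.03,0.08,-0.06]],[[3.0,2.4,-1.8],[-0.02,0.09,-0.07]],[[3.0,2.7,-1.6],[-0.03,0.08,-0.06]],[[2.9,2.9,-1.2],[-0.03,0.08,-0.07]]]
end [655.875 255.649 215.171] q [0.2  1.06 0.46 0.42 2.15 1.36] clr [ 12.  27. 176.] rows 76
```

```bash
sed -i "s/if e>1e-3: print('IK fail',e,Tc)/bad=bad or e>1e-3/; s/out=\[\];qq=q;/bad=False;out=[];qq=q;/; s/if not ok: print('too fast')/if not ok or bad: print('PROBLEM fast',not ok,'ik',bad)/" h.py
cat >> h.py <<'E'
PC=np.array([616.1,272.1,160.6]); PNZ=np.array([-.411,.912,0])
E
python3 - <<'E'
from h import *
R,d,up,yd,nn=padR(PNZ,30,25)
q=[.25,.45,1.35,-.1,1.5,-.45]; T,r,_=fk(q,KP); print(T)
path([(T,r.as_matrix()),(PC-70*d,R)])
E
```

```text
[551.85  153.528 221.118]
[[[-0.7,0.3,1.7],[0.14,-0.07,-0.04]],[[-0.5,0.5,1.6],[0.14,-0.06,-0.04]],[[-0.5,0.8,1.6],[0.15,-0.07,-0.03]],[[-0.4,0.9,1.5],[0.14,-0.06,-0.04]],[[-0.4,1.1,1.3],[0.14,-0.07,-0.04]],[[-0.3,1.3,1.2],[0.14,-0.06,-0.04]],[[-0.3,1.5,1.1],[0.14,-0.07,-0.04]],[[-0.3,1.5,0.8],[0.14,-0.06,-0.03]]]
[[[-0.3,1.7,0.7],[0.15,-0.07,-0.04]],[[-0.4,1.7,0.4],[0.14,-0.06,-0.04]],[[-0.3,1.8,0.2],[0.14,-0.07,-0.04]],[[-0.2,0.1,1.3],[0.15,0.06,0.03]],[[-0.3,0.3,1.3],[0.14,0.05,0.03]],[[-0.3,0.4,1.2],[0.15,0.06,0.03]],[[-0.4,0.6,1.1],[0.15,0.06,0.04]],[[-0.4,0.9,0.9],[0.15,0.05,0.03]]]
[[[-0.4,0.9,0.9],[0.14,0.06,0.03]],[[-0.4,1.1,0.6],[0.15,0.05,0.03]],[[-0.5,1.2,0.5],[0.15,0.06,0.03]],[[-0.4,1.2,0.2],[0.15,0.06,0.03]],[[-0.4,1.3,0.0],[0.14,0.05,0.04]],[[-0.3,1.2,-0.1],[0.15,0.06,0.03]]]
end [655.841 255.024 215.563] q [0.2  1.06 0.47 0.43 2.15 1.36] clr [ 29.  46. 214.] rows 22
```

```bash
python3 - <<'E'
from h import *
R,d,up,yd,nn=padR(PNZ,30,25)
for q in ([.3,.75,1.0,-.3,1.7,-.6],[.3,.85,.9,-.3,1.6,-.5]):
    T,r,_=fk(q,KP); print(T,clear(q)); path([(T,r.as_matrix()),(PC-70*d,R)])
E
```

```text
[631.18  158.467 188.991] [ 78.  94. 325.]
[[[-0.9,-0.3,1.3],[0.15,-0.04,-0.04]],[[-0.9,-0.1,1.4],[0.14,-0.04,-0.03]],[[-0.8,-0.0,1.4],[0.15,-0.04,-0.04]],[[-0.7,0.2,1.4],[0.14,-0.04,-0.04]],[[-0.7,0.4,1.4],[0.15,-0.04,-0.03]],[[-0.7,0.5,1.4],[0.14,-0.05,-0.04]],[[-0.6,0.8,1.3],[0.15,-0.04,-0.04]],[[-0.6,0.9,1.2],[0.14,-0.04,-0.03]]]
[[[-0.6,1.0,1.1],[0.15,-0.04,-0.04]],[[-0.6,1.2,0.9],[0.14,-0.04,-0.04]],[[-0.5,0.3,0.6],[0.14,0.04,0.06]],[[-0.6,0.4,0.5],[0.14,0.04,0.05]],[[-0.5,0.5,0.5],[0.14,0.05,0.06]],[[-0.5,0.6,0.3],[0.15,0.04,0.05]],[[-0.5,0.7,0.2],[0.14,0.04,0.06]],[[-0.5,0.7,0.2],[0.14,0.05,0.06]]]
[[[-0.4,0.8,-0.1],[0.14,0.04,0.05]],[[-0.4,0.7,-0.1],[0.14,0.04,0.06]],[[-0.3,0.8,-0.2],[0.14,0.04,0.05]],[[-0.3,0.7,-0.4],[0.14,0.05,0.06]],[[-0.2,0.7,-0.5],[0.14,0.04,0.06]],[[-0.2,0.6,-0.6],[0.15,0.04,0.05]]]
end [656.056 255.497 215.609] q [0.2  1.06 0.46 0.43 2.16 1.37] clr [ 77.  91. 324.] rows 22
[682.187 173.646 152.406] [104. 110. 365.]
[[[-1.0,-0.9,1.1],[0.15,-0.05,-0.05]],[[-1.0,-0.8,1.2],[0.16,-0.04,-0.04]],[[-0.8,-0.6,1.4],[0.15,-0.05,-0.05]],[[-0.8,-0.4,1.5],[0.16,-0.04,-0.04]],[[-0.6,-0.2,1.5],[0.15,-0.05,-0.05]],[[-0.6,0.0,1.6],[0.16,-0.05,-0.05]],[[-0.5,0.2,1.7],[0.15,-0.04,-0.04]],[[-0.5,0.5,1.6],[0.16,-0.05,-0.05]]]
[[[-0.4,0.7,1.5],[0.15,-0.05,-0.04]],[[-0.4,0.9,1.4],[0.16,-0.04,-0.05]],[[-0.8,0.6,0.2],[0.15,0.06,0.06]],[[-0.7,0.6,-0.0],[0.15,0.06,0.05]],[[-0.7,0.6,-0.1],[0.14,0.05,0.06]],[[-0.7,0.7,-0.3],[0.15,0.06,0.05]],[[-0.6,0.7,-0.3],[0.15,0.06,0.06]],[[-0.5,0.6,-0.5],[0.15,0.06,0.05]]]
[[[-0.5,0.5,-0.7],[0.14,0.06,0.06]],[[-0.4,0.5,-0.7],[0.15,0.05,0.05]],[[-0.3,0.4,-0.8],[0.15,0.06,0.06]],[[-0.3,0.3,-0.9],[0.15,0.06,0.05]],[[-0.1,0.2,-0.9],[0.14,0.06,0.06]]]
end [656.153 255.214 214.88 ] q [0.2  1.06 0.47 0.43 2.15 1.36] clr [104. 108. 365.] rows 21
```

drive_tool(motion=[[[-0.9, -0.3, 1.3], [0.15, -0.04, -0.04]], [[-0.9, -0.1, 1.4], [0.14, -0.04, -0.03]], [[-0.8, 0, 1.4], [0.15, -0.04, -0.04]], [[-0.7, 0.2, 1.4], [0.14, -0.04, -0.04]], [[-0.7, 0.4, 1.4], [0.15, -0.04, -0.03]], [[-0.7, 0.5, 1.4], [0.14, -0.05, -0.04]], [[-0.6, 0.8, 1.3], [0.15, -0.04, -0.04]], [[-0.6, 0.9, 1.2], [0.14, -0.04, -0.03]]])

```text
t: 10.85
tool_pos: [638.3, 126.2, 185.0]
tcp_rot: [-1.103, 1.871, 0.814]
ft_force: [-0.2, -0.1, 0.6]
width: 25.5
```

drive_tool(motion=[[[-0.6, 1.0, 1.1], [0.15, -0.04, -0.04]], [[-0.6, 1.2, 0.9], [0.14, -0.04, -0.04]], [[-0.5, 0.3, 0.6], [0.14, 0.04, 0.06]], [[-0.6, 0.4, 0.5], [0.14, 0.04, 0.05]], [[-0.5, 0.5, 0.5], [0.14, 0.05, 0.06]], [[-0.5, 0.6, 0.3], [0.15, 0.04, 0.05]], [[-0.5, 0.7, 0.2], [0.14, 0.04, 0.06]], [[-0.5, 0.7, 0.2], [0.14, 0.05, 0.06]]], jaw=0.1)

```text
t: 11.85
tool_pos: [643.4, 205.4, 200.8]
tcp_rot: [-0.112, 2.141, -0.201]
ft_force: [-0.7, -0.1, 1.0]
width: 38.1
```

drive_tool(motion=[[[-0.4, 0.8, -0.1], [0.14, 0.04, 0.05]], [[-0.4, 0.7, -0.1], [0.14, 0.04, 0.06]], [[-0.3, 0.8, -0.2], [0.14, 0.04, 0.05]], [[-0.3, 0.7, -0.4], [0.14, 0.05, 0.06]], [[-0.2, 0.7, -0.5], [0.14, 0.04, 0.06]], [[-0.2, 0.6, -0.6], [0.15, 0.04, 0.05]]])

```text
t: 12.6
tool_pos: [656.0, 253.7, 213.8]
tcp_rot: [0.785, 2.101, -0.938]
ft_force: [0.3, -0.5, -1.0]
width: 38.7
```

```bash
python3 - <<'E'
from h import *
from plant import state
s=state();print(s['tool_pos'],s['qd'].round(1),s['width'],s['t'],s['qpos'])
R,d,up,yd,nn=padR(PNZ,30,25)
c=snap('wrist','w6'); im=c['color'].copy()
for X,col in [(PC+a*63*yd+b*6*nn,(0,255,0)) for a in(-1,0,1) for b in(-1,1)]+[(PC+30*d,(0,0,255)),(PC-182*up+6*nn,(255,0,255))]:
    u=proj(c,X); print(u.round()); cv2.circle(im,tuple(int(v) for v in u.round()),3,col,1)
cv2.imwrite('pics/w6.png',im[:,:,::-1])
# red strip -> end face; cast rect corners onto end-face plane (normal up through PC)
h=cv2.cvtColor(c['color'],cv2.COLOR_RGB2HSV).astype(int); m=(((h[...,0]<8)|(h[...,0]>170))&(h[...,1]>120)&(h[...,2]>50)).astype(np.uint8)
n,l,st,ce=cv2.connectedComponentsWithStats(m); 
for i in np.argsort(-st[1:,4])[:4]+1: print(st[i],ce[i])
E
```

```text
[656.017 253.749 213.814] [-0.1 -0.1  0.2  0.4 -0.3  1.4] 38.697080884370024 12.6 [0.196 1.063 0.466 0.427 2.153 1.376]
[329. 255.]
[317. 255.]
[329. 210.]
[315. 210.]
[329. 145.]
[311. 145.]
[322. 198.]
[317. 106.]
[ 342   50  127   75 2534] [414.037  69.797]
[ 317  127   16  118 1457] [325.649 181.727]
[204 223  31  29 389] [219.612 236.602]
[305 248  30  29 369] [322.136 258.42 ]
```

View pics/w6.png

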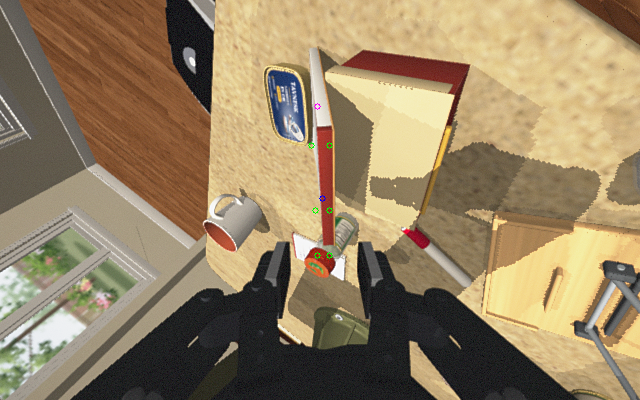

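The wrist view shows the red end face of the pad from (325,127) to (327,245). My marks are off by about 15 px along it, so I'll triangulate its ends with the top view.

```bash
python3 - <<'E'
from h import *
w=load('w6');t=load('top0')
def red(c,box):
    h=cv2.cvtColor(c['color'],cv2.COLOR_RGB2HSV).astype(int); m=(((h[...,0]<8)|(h[...,0]>170))&(h[...,1]>110)&(h[...,2]>50)).astype(np.uint8)
    k=np.zeros_like(m);x,y,W,H=box;k[y:y+H,x:x+W]=1; m*=k
    n,l,st,ce=cv2.connectedComponentsWithStats(m); i=1+np.argmax(st[1:,4]); return l==i
mw=red(w,(305,115,40,135)); mt=red(t,(215,120,45,55))
for n,m in(('w',mw),('t',mt)):
    p=np.argwhere(m)[:,::-1].astype(np.float32); r=cv2.minAreaRect(p); print(n,len(p),r,cv2.boxPoints(r).round(1).tolist())
    for v in (p[:,1].min()+2,np.median(p[:,1]),p[:,1].max()-3): k=p[abs(p[:,1]-v)<1]; print(v,k[:,0].min(),k[:,0].max())
    # axis ends
    c=p.mean(0);ax=np.linalg.svd(p-c,full_matrices=False)[2][0];ax*=-np.sign(ax[1]); s=(p-c)@ax
    e=[c+ax*(s.max()+.5),c+ax*(s.min()-.5)]; print('ends far,near',e)
    globals()['e'+n]=e
def tri(cs,us):
    A=[];b=[]
    for c,u in zip(cs,us):
        K=c['camera_matrix'];r=c['R'].T@np.array([(u[0]-K[0,2])/K[0,0],(u[1]-K[1,2])/K[1,1],1]);r/=np.linalg.norm(r);o=-c['R'].T@c['t'];M=np.eye(3)-np.outer(r,r);A.append(M);b.append(M@o)
    A=np.vstack(A);b=np.concatenate(b);x=np.linalg.lstsq(A,b,rcond=None)[0];return x,np.linalg.norm(A@x-b)
f,ef=tri((w,t),(ew[0],et[0]));n,en=tri((w,t),(ew[1],et[1])); print(f,ef,n,en,(f+n)/2,np.linalg.norm(f-n),(f-n)/np.linalg.norm(f-n))
m=mw; P=cloud(w)[m]; P=P[P[:,2]>100]; print('depth',np.median(P,0),P[:,2].mean(),len(P))
c=P.mean(0);print(c,np.linalg.svd(P-c)[2][0] if len(P)<3000 else '', np.ptp((P-c)@np.linalg.svd(P-c,full_matrices=False)[2][0]))
c2=cloud(t)[mt];print('top depth',c2.mean(0))
E
```

```text
w 1472 ((325.0328674316406, 185.111572265625), (118.0366439819336, 14.221527099609375), 88.83085632324219) [[316.70001220703125, 126.30000305175781], [330.8999938964844, 126.0], [333.29998779296875, 244.0], [319.1000061035156, 244.3000030517578]]
128.0 317.0 330.0
180.0 320.0 331.0
241.0 323.0 332.0
ends far,near [array([323.683, 125.681], dtype=float32), array([327.75 , 244.646], dtype=float32)]
t 185 ((237.39454650878906, 148.5685272216797), (45.73710632324219, 4.066451072692871), 56.97613525390625) [[223.1999969482422, 130.5], [226.60000610351562, 128.3000030517578], [251.60000610351562, 166.60000610351562], [248.1999969482422, 168.89999389648438]]
131.0 224.0 228.0
149.0 236.0 240.0
165.0 246.0 250.0
ends far,near [array([224.584, 129.019], dtype=float32), array([250.217, 168.111], dtype=float32)]
[679.323 302.625 150.109] 2.1060243446649594 [564.566 247.639 151.911] 0.9949347775894838 [621.944 275.132 151.01 ] 127.26336850202556 [ 0.902  0.432 -0.014]
depth [642.048 283.303 154.27 ] 155.03295034186343 1472
[637.421 281.03  155.033] [-0.92  -0.382 -0.085] 233.4420047599399
top depth [619.877 273.219 155.072]
```

```bash
cat >> h.py <<'E'
PC=np.array([619.5,273.9,155.]); PNZ=np.array([-.421,.907,0])
E
python3 - <<'E'
from h import *
R,d,up,yd,nn=padR(PNZ,30,25)
path([(PC-25*d,R,25),(PC+30*d,R,20)])
E
```

```text
[[[2.4,0.3,0.0],[-0.02,-0.0,-0.0]],[[2.3,0.3,0.1],[-0.01,-0.01,-0.01]],[[1.8,0.0,-0.0],[-0.0,0.0,0.0]],[[1.9,0.0,-0.0],[-0.0,0.0,0.0]],[[1.8,0.0,-0.0],[-0.0,0.0,0.0]]]
end [602.413 280.409 131.814] q [0.25 0.96 0.83 0.39 1.89 1.28] clr [130. 130. 388.] rows 5
```

drive_tool(motion=[[[2.4, 0.3, 0], [-0.02, 0, 0]], [[2.3, 0.3, 0.1], [-0.01, -0.01, -0.01]], [[1.8, 0, 0], [0, 0, 0]], [[1.9, 0, 0], [0, 0, 0]], [[1.8, 0, 0], [0, 0, 0]], [[0, 0, 0], [0, 0, 0]]])

```text
t: 13.4
tool_pos: [600.9, 280.1, 130.9]
tcp_rot: [0.744, 2.11, -0.906]
ft_force: [-0.1, -0.4, 0.7]
width: 38.2
```

drive_tool(motion=[[[0, 0, 0], [0, 0, 0]], [[0, 0, 0], [0, 0, 0]], [[0, 0, 0], [0, 0, 0]], [[0, 0, 0], [0, 0, 0]]], jaw=1, newtons=40)

```text
t: 13.9
tool_pos: [602.0, 280.9, 133.3]
tcp_rot: [0.748, 2.108, -0.902]
ft_force: [0.1, 1.2, 5.6]
width: 11.9
```

```bash
python3 - <<'E'
from h import *
from plant import state
s=state();print(s)
c=snap('wrist','w7'); m=c['color']
h=cv2.cvtColor(m,cv2.COLOR_RGB2HSV).astype(int)
t=snap('top','t3');sc=snap('scene','s3')
a=cv2.resize(sc['color'][110:270,300:480],(640,569))[:250]
cv2.imwrite('pics/w7.png',np.vstack([m[:350],a])[:,:,::-1])
E
```

```text
{'t': 13.9, 'qpos': array([0.248, 0.964, 0.827, 0.388, 1.898, 1.267]), 'qd': array([-0.   ,  0.001,  0.001, -0.002,  0.002, -0.   ]), 'joint_torque': array([ -0.714, -82.001, -33.57 ,  -0.538,   0.6  ,   0.094]), 'tool_pos': array([601.995, 280.879, 133.321]), 'tcp_rot': array([ 0.748,  2.108, -0.902]), 'ft_force': array([0.138, 1.192, 5.589]), 'moment': array([ 0.914,  0.722, -0.35 ]), 'width': 11.876296223231403}
```

View pics/w7.png

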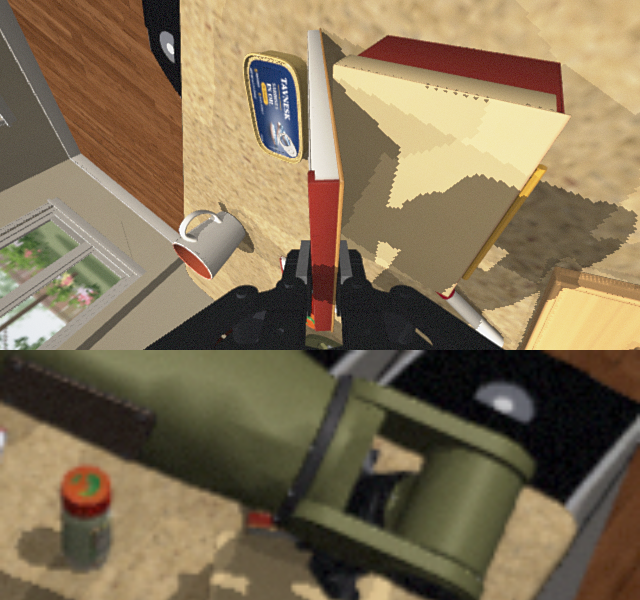

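Grip width is 11.9 mm, which is the pad's thickness. The end face runs from (325,175) to (320,330) and the far bottom corner is at (318,31). From these I'll get the pad's pose in the hand.

```bash
python3 - <<'E'
from h import *
from plant import state
s=state(); R=Ro.from_rotvec(s['tcp_rot']).as_matrix(); T=s['tool_pos']; c=load('w7')
h=cv2.cvtColor(c['color'],cv2.COLOR_RGB2HSV).astype(int); m=(((h[...,0]<8)|(h[...,0]>170))&(h[...,1]>110)&(h[...,2]>50))
for v in (172,175,180,200,220,240,320,326,330,334): 
    k=np.where(m[v,295:350])[0]+295; print(v,(k.min(),k.max()) if len(k) else None)
K=c['camera_matrix'];o=-c['R'].T@c['t']
def hit(u,v):
    r=c['R'].T@np.array([(u-K[0,2])/K[0,0],(v-K[1,2])/K[1,1],1]); z=R[:,2]
    return R.T@(o+r*((T-o)@z)/(r@z)-T)
F=hit(325,176);N=hit(320,330);B=hit(318,31); print('tool coords far',F,'near',N,'foot corner',B)
print('top len',np.linalg.norm(F-N),'side len',np.linalg.norm(B-F))
print('edge angle deg',np.degrees(np.arctan2((F-N)[0],(F-N)[1])),'side angle',np.degrees(np.arctan2((B-F)[1],(B-F)[0])))
E
```

```text
172 (np.int64(308), np.int64(313))
175 (np.int64(308), np.int64(314))
180 (np.int64(308), np.int64(338))
200 (np.int64(309), np.int64(337))
220 (np.int64(310), np.int64(336))
240 (np.int64(310), np.int64(335))
320 (np.int64(306), np.int64(330))
326 (np.int64(314), np.int64(330))
330 (np.int64(315), np.int64(329))
334 None
tool coords far [-36.465  57.246  -0.   ] near [-179.72   121.771   -0.   ] foot corner [-175.724   78.728   -0.   ]
top len 157.11575901927307 side len 140.90620269930884
edge angle deg 114.24811040768174 side angle 171.23073723920646
```

```bash
python3 - <<'E'
from h import *
from plant import state
s=state(); R=Ro.from_rotvec(s['tcp_rot']).as_matrix(); T=s['tool_pos']; c=load('w7'); P=(cloud(c)-T)@R
h=cv2.cvtColor(c['color'],cv2.COLOR_RGB2HSV).astype(int); m=(((h[...,0]<8)|(h[...,0]>170))&(h[...,1]>110)&(h[...,2]>50))
v,u=np.mgrid[0:400,0:640]; m&=(u>309)&(u<336)&(v>182)&(v<322)
X=P[m]; X=X[(abs(X[:,2])<12)]; print(len(X),X.mean(0))
for _ in range(4):
    b=np.polyfit(X[:,1],X[:,0],1); r=X[:,0]-np.polyval(b,X[:,1]); X=X[abs(r)<2.5*np.std(r)]
print('edge x=%.1f%+.3f y'%(b[1],b[0]),'angle',np.degrees(np.arctan(b[0])),np.std(r),'y range',np.percentile(X[:,1],[1,99]))
# side white face rows 60..165 between u 318..330
k=(v>50)&(v<165)&(u>311)&(u<330)&(h[...,2]>120)&(h[...,1]<60); Y=P[k]; Y=Y[abs(Y[:,2])<14]
for _ in range(4):
    b2=np.polyfit(Y[:,0],Y[:,1],1); r=Y[:,1]-np.polyval(b2,Y[:,0]); Y=Y[abs(r)<2.5*np.std(r)]
print(len(Y),'side y=%.1f%+.3f x'%(b2[1],b2[0]),'angle',np.degrees(np.arctan(b2[0])),np.std(r),'x',np.percentile(Y[:,0],[1,99]))
ry=lambda uv:0
# pixel-row corner rays intersect line: far corner v=176, near v=332, foot v=31
K=c['camera_matrix'];o=R.T@(-c['R'].T@c['t']-T)
for vv,uu in((176,325),(331,320),(31,318)):
    d=R.T@c['R'].T@np.array([(uu-K[0,2])/K[0,0],(vv-K[1,2])/K[1,1],1])
    # intersect with edge line in xy
    t=(b[1]+b[0]*o[1]-o[0])/(d[0]-b[0]*d[1]); t2=(b2[1]+b2[0]*o[0]-o[1])/(d[1]-b2[0]*d[0]); print(vv,'edge hit',(o+t*d).round(1),'side hit',(o+t2*d).round(1))
E
```

```text
3233 [-40.419  24.966  -1.047]
edge x=-28.3-0.472 y angle -25.254794404187244 0.41681619606264114 y range [-35.798  60.029]
1751 side y=87.3+0.472 x angle 25.244921635648165 0.30543245980191025 x [-47.963  56.619]
176 edge hit [-58.   63.   -0.1] side hit [-53.9  61.9  -0.1]
331 edge hit [ -4.  -51.6  -2.7] side hit [-97.9  41.1  -1.3]
31 edge hit [-75.1  99.2  -1.8] side hit [101.2 135.   -4.8]
```

Pad pose in the hand is now well known: angle 25.25°, top middle at tool (-29.9, 3.5). Next I'll plan the lift and carry.

```bash
cat >> h.py <<'E'
# pad frame in tool frame: cols x(up),y,z ; back-foot point
G=np.column_stack([[-.9044,-.4266,0],[-.4266,.9044,0],[0,0,-1]]); FT=np.array([134.7,81.1,5.7])
def place(fx,fy,fz,beta):
    b=np.radians(beta); M=np.column_stack([np.sin(b)*xS+np.cos(b)*zS,yS,-np.cos(b)*xS+np.sin(b)*zS])
    R=M@G.T; return stand(fx,fy,fz)-R@FT,R
def where():
    from plant import state
    s=state();R=Ro.from_rotvec(s['tcp_rot']).as_matrix();F=s['tool_pos']+R@FT-SO;M=R@G
    return np.array([F@xS,F@yS,F[2]]).round(1),'beta',np.degrees(np.arctan2(M[:,0]@xS,M[2,0])).round(1),'yaw',np.degrees(np.arctan2(M[:,1]@-xS,M[:,1]@yS)).round(1),'roll',np.degrees(np.arcsin(M[2,1])).round(1)
E
python3 - <<'E'
from h import *
from plant import state
s=state();R=Ro.from_rotvec(s['tcp_rot']).as_matrix();T=s['tool_pos']
print('foot now (world)',T+R@FT, 'pad up',(R@G)[:,0])
nn=(R@G)[:,2]
st=path([(T+5*nn+[0,0,25],R,15),(T+5*nn+[0,0,165],R,40)])
T1,R1=place(-11,0,140,27)
st=path([(T1,R1,45),(place(-11,0,40,27)[0],R1,25)],start=st)
E
```

```text
foot now (world) [584.971 354.253  -4.792] pad up [ 0.214 -0.453  0.865]
[[[-1.0,-0.5,-0.9],[0.0,0.0,0.0]],[[-1.0,-0.4,-0.9],[0.0,0.0,0.0]],[[-2.7,-1.3,-1.7],[0.0,0.0,0.0]],[[-2.8,-1.3,-1.8],[0.0,0.0,0.0]],[[-2.7,-1.2,-1.7],[0.0,0.0,0.0]],[[-2.8,-1.3,-1.8],[0.0,0.0,0.0]]]
end [600.234 284.988 301.352] q [0.25 0.88 0.6  0.46 2.18 1.42] clr [105. 105. 294.] rows 6
[[[-0.8,-2.2,3.4],[-0.02,-0.02,-0.01]],[[-0.8,-2.3,3.3],[-0.02,-0.01,-0.02]],[[-0.6,-2.4,3.3],[-0.02,-0.02,-0.01]],[[-0.6,-2.5,3.2],[-0.02,-0.01,-0.02]],[[-0.5,-2.5,3.2],[-0.02,-0.02,-0.01]],[[-0.4,-2.6,3.2],[-0.02,-0.01,-0.01]],[[-0.3,-2.7,3.1],[-0.02,-0.02,-0.02]],[[-0.3,-2.7,3.0],[-0.02,-0.01,-0.01]]]
[[[-0.1,-2.8,3.1],[-0.02,-0.02,-0.02]],[[2.0,1.0,1.1],[0.0,-0.0,0.0]],[[2.0,0.9,1.2],[0.0,-0.0,0.0]],[[2.0,1.0,1.1],[0.0,-0.0,0.0]],[[2.0,0.9,1.1],[0.0,-0.0,0.0]]]
end [613.108 -84.302 182.097] q [-0.17  0.88  0.85 -0.07  2.04  0.57] clr [ 36.  13. 262.] rows 13
```

```bash
sed -i 's/FT=np.array(\[134.7,81.1,5.7\])/FT=np.array([129.7,78.8,5.7])/' h.py
python3 - <<'E'
from h import *
from plant import state
s=state();R=Ro.from_rotvec(s['tcp_rot']).as_matrix();T=s['tool_pos']
print('foot now (world)',T+R@FT)
nn=(R@G)[:,2]
st=path([(T+5*nn+[0,0,25],R,15),(T+5*nn+[0,0,105],R,40)])
for w in ((-110,50,100,27),(-60,0,60,27),(-11,0,45,27),(-11,0,14,27)):
    T1,R1=place(*w); st=path([(T1,R1,40)],start=st)
E
```

```text
foot now (world) [586.197 351.784  -0.029]
[[[-1.0,-0.5,-0.9],[0.0,0.0,0.0]],[[-1.0,-0.4,-0.9],[0.0,0.0,0.0]],[[-3.1,-1.5,-2.0],[0.0,0.0,0.0]],[[-3.1,-1.4,-2.0],[0.0,0.0,0.0]]]
end [599.825 285.327 240.626] q [0.25 0.89 0.71 0.42 2.07 1.35] clr [108. 108. 339.] rows 4
[[[-0.7,-2.3,2.8],[-0.03,-0.02,-0.02]],[[-0.5,-2.4,2.8],[-0.02,-0.02,-0.02]],[[-0.5,-2.5,2.7],[-0.02,-0.02,-0.01]],[[-0.4,-2.5,2.7],[-0.03,-0.02,-0.02]],[[-0.3,-2.6,2.7],[-0.03,-0.02,-0.02]],[[-0.2,-2.7,2.5],[-0.02,-0.02,-0.02]],[[-0.0,-2.8,2.5],[-0.02,-0.02,-0.02]]]
end [585.457  25.52  237.013] q [-0.03  0.76  0.94  0.02  2.08  0.74] clr [ 33.  25. 289.] rows 7
[[[1.1,-1.3,2.1],[-0.0,-0.0,0.0]],[[1.1,-1.3,2.1],[-0.0,-0.0,0.0]],[[1.1,-1.3,2.1],[-0.0,-0.0,0.0]]]
end [579.951 -44.835 197.028] q [-0.12  0.77  1.   -0.04  2.    0.64] clr [ 28.  10. 294.] rows 3
[[[-0.4,-0.2,2.5],[-0.0,-0.0,0.0]],[[-0.4,-0.2,2.6],[-0.0,-0.0,0.0]]]
end [611.676 -82.866 181.922] q [-0.17  0.88  0.85 -0.07  2.04  0.58] clr [ 38.  28. 306.] rows 2
[[[2.5,1.2,1.4],[-0.0,-0.0,0.0]]]
end [611.631 -82.818 150.858] q [-0.17  0.9   0.88 -0.07  1.99  0.59] clr [ 49.  49. 335.] rows 1
```

The forearm clearance to the blossom is too small with this grasp. I'll check a regrasp with more in-plane tilt.

```bash
cat > scan.py <<'E'
from h import *
def padpose_tin():
    R,d,up,yd,nn=padR(PNZ,30,0); return np.array([586.2,351.8,0])+182*up+6*nn,up,yd,nn
C,up,yd,nn=padpose_tin(); print('top centre',C)
def stpose(fx,fy,fz,b):
    b=np.radians(b); u=np.sin(b)*xS+np.cos(b)*zS; n=-np.cos(b)*xS+np.sin(b)*zS; return stand(fx,fy,fz)+182*u+6*n,u,yS,n
def tool(pose,phi,gy,dep=12):
    C,u,y,n=pose; p=np.radians(phi); d=-(np.cos(p)*u+np.sin(p)*y); return C+gy*y-dep*u+19*d,frame(d,-n)
if __name__=='__main__':
  for phi in(40,50,60):
    for gy in (20,40):
      o=[]
      for n,ps in (('tin',(C,up,yd,nn)),('lift',(C+[0,0,105],up,yd,nn)),('f1',stpose(-110,50,95,27)),('f2',stpose(-60,0,50,27)),('f3',stpose(-11,0,45,27)),('f4',stpose(-11,0,12,31)),('ret',None)):
        if ps is None: T,R=tool(stpose(-11,0,12,31),phi,gy); T=T-90*R[:,0]
        else: T,R=tool(ps,phi,gy)
        q,e=ik(T,R); o.append((n,round(e,3),clear(q)[:2].astype(int).tolist(),[round(float(x),2) for x in q[[3,4,5]]]))
      print(phi,gy,o)
E
python3 scan.py
```

```text
top centre [622.325 273.972 160.617]
40 20 [('tin', np.float64(0.0), [225, 227], [0.39, 2.31, 1.37]), ('lift', np.float64(0.027), [201, 202], [0.47, 2.44, 1.48]), ('f1', np.float64(0.0), [67, 67], [-0.15, 2.31, 0.69]), ('f2', np.float64(0.0), [51, 51], [-0.22, 2.19, 0.6]), ('f3', np.float64(0.0), [89, 89], [-0.27, 2.25, 0.52]), ('f4', np.float64(0.0), [124, 124], [-0.25, 2.27, 0.49]), ('ret', np.float64(0.149), [152, 153], [-0.29, 2.33, 0.43])]
40 40 [('tin', np.float64(0.039), [240, 244], [0.42, 2.32, 1.41]), ('lift', np.float64(0.099), [194, 195], [0.49, 2.36, 1.49]), ('f1', np.float64(0.0), [87, 87], [-0.15, 2.35, 0.7]), ('f2', np.float64(0.0), [69, 69], [-0.21, 2.23, 0.61]), ('f3', np.float64(0.0), [112, 112], [-0.27, 2.3, 0.53]), ('f4', np.float64(0.0), [144, 144], [-0.25, 2.32, 0.49]), ('ret', np.float64(0.212), [153, 153], [-0.27, 2.27, 0.46])]
50 20 [('tin', np.float64(0.068), [245, 255], [0.38, 2.43, 1.38]), ('lift', np.float64(0.133), [204, 204], [0.47, 2.48, 1.48]), ('f1', np.float64(0.0), [95, 95], [-0.32, 2.42, 0.59]), ('f2', np.float64(0.0), [77, 77], [-0.37, 2.29, 0.53
[... 732 characters left out ...]
.float64(0.0), [120, 120], [-0.51, 2.5, 0.46]), ('f2', np.float64(0.0), [101, 101], [-0.54, 2.36, 0.44]), ('f3', np.float64(0.0), [139, 139], [-0.64, 2.4, 0.32]), ('f4', np.float64(0.0), [172, 174], [-0.63, 2.41, 0.27]), ('ret', np.float64(0.224), [196, 196], [-0.73, 2.32, 0.14])]
60 40 [('tin', np.float64(0.27), [241, 248], [0.37, 2.38, 1.37]), ('lift', np.float64(0.338), [198, 198], [0.49, 2.42, 1.49]), ('f1', np.float64(0.0), [147, 147], [-0.53, 2.56, 0.44]), ('f2', np.float64(0.0), [124, 124], [-0.55, 2.41, 0.42]), ('f3', np.float64(0.0), [169, 169], [-0.67, 2.46, 0.28]), ('f4', np.float64(0.0), [186, 198], [-0.66, 2.48, 0.22]), ('ret', np.float64(0.28), [193, 194], [-0.71, 2.26, 0.16])]
```

```bash
python3 - <<'E'
from scan import *
from plant import state
tin=(C,up,yd,nn); T,R=tool(tin,38,18); d=R[:,0]
s=state();R0=Ro.from_rotvec(s['tcp_rot']).as_matrix();T0=s['tool_pos']
print('grip centre offset along nn now', (T0-C)@nn)
st=path([(T0-50*R0[:,0],R0,30),(T-45*d,R,30),(T,R,20)])
st=path([(T+5*nn+[0,0,25],R,15),(T+[-25,5,95],R,40)],start=st)
for w in ((-60,90,100,27),(-11,20,60,27),(-11,0,40,27),(-11,0,14,27)):
    T1,R1=tool(stpose(*w),38,18); st=path([(T1,R1,40)],start=st)
d=st[1][:,0]
for k in (-60,): 
  for v in (st[0]+k*d, st[0]+70*zS-30*xS, st[0]+60*zS-20*yS,st[0]-40*d+30*zS-30*yS): q,e=ik(v,st[1]); print(e,clear(q))
E
```

```text
top centre [622.325 273.972 160.617]
grip centre offset along nn now -0.7751743903695323
PROBLEM fast False ik True
PROBLEM fast False ik True
[[[-2.5,-0.0,0.0],[0.0,0.0,0.0]],[[-2.5,0.0,-0.0],[0.0,0.0,0.0]],[[-0.2,0.9,0.0],[0.01,0.0,-0.07]],[[-0.3,0.9,-0.0],[0.0,0.01,-0.08]],[[-0.4,0.9,-0.0],[0.01,-0.0,-0.07]],[[1.5,0.0,-0.0],[-0.0,-0.0,0.0]],[[1.5,0.0,-0.0],[-0.0,-0.0,0.0]],[[1.5,0.0,-0.0],[-0.0,-0.0,0.0]]]
end [622.321 288.745 137.269] q [0.28 1.21 0.41 0.39 2.25 1.36] clr [131. 131. 397.] rows 8
[[[-0.9,-0.7,-0.9],[-0.0,-0.0,0.0]],[[-0.8,-0.6,-0.9],[-0.0,-0.0,0.0]],[[-1.5,-2.5,-2.1],[-0.0,-0.0,0.0]],[[-1.4,-2.4,-2.1],[-0.0,-0.0,0.0]]]
end [597.726 293.754 231.767] q [0.29 1.07 0.47 0.43 2.33 1.42] clr [168. 168. 398.] rows 4
[[[-1.2,-1.8,3.3],[-0.02,-0.03,-0.02]],[[-1.0,-1.9,3.3],[-0.03,-0.02,-0.02]],[[-1.0,-2.0,3.2],[-0.02,-0.03,-0.01]],[[-0.8,-2.1,3.3],[-0.02,-0.03,-0.02]],[[-0.7,-2.2,3.2],[-0.02,-0.02,-0.02]],[[-0.5,-2.3,3.2],[-0.03,-0.03,-0.02]],[[-0.5,-2.3,3.1],[-0.02,-0.03,-0.02]]]
end [666.661  26.801 241.083] q [ 0.03  1.17  0.25 -0.19  2.5   0.62] clr [138. 138. 375.] rows 7
[[[1.8,-1.6,2.1],[0.0,0.0,0.0]],[[1.8,-1.5,2.0],[0.0,0.0,0.0]],[[1.8,-1.6,2.1],[0.0,0.0,0.0]]]
end [645.033 -56.168 200.865] q [-0.08  1.06  0.54 -0.24  2.3   0.53] clr [100. 100. 357.] rows 3
[[[2.6,-0.5,0.9],[0.0,0.0,0.0]]]
end [629.918 -69.218 181.289] q [-0.09  1.02  0.66 -0.24  2.22  0.54] clr [ 83.  83. 357.] rows 1
[[[1.9,1.5,1.2],[0.0,0.0,0.0]]]
end [629.789 -68.925 154.273] q [-0.09  1.04  0.69 -0.24  2.18  0.55] clr [ 91.  91. 376.] rows 1
9.010591384139844e-11 [149. 149. 376.]
7.673861546209083e-15 [ 48.  48. 323.]
4.04156708100345e-13 [ 57.  57. 320.]
9.663381206337363e-15 [ 84.  84. 334.]
```

```bash
python3 - <<'E'
from scan import *
from plant import state
tin=(C,up,yd,nn); T,R=tool(tin,38,18); d=R[:,0]
s=state();R0=Ro.from_rotvec(s['tcp_rot']).as_matrix();T0=s['tool_pos']
st=path([(T0-25*R0[:,0],R0,30),(T-22*d,R,30),(T,R,20)])
E
```

```text
top centre [622.325 273.972 160.617]
[[[-2.5,-0.0,0.0],[0.0,0.0,0.0]],[[-0.3,0.8,-0.0],[0.01,0.0,-0.07]],[[-0.4,0.7,-0.0],[0.0,0.01,-0.08]],[[-0.4,0.7,-0.0],[0.01,-0.0,-0.07]],[[1.1,-0.0,-0.0],[-0.0,-0.0,0.0]],[[1.1,-0.0,-0.0],[-0.0,-0.0,0.0]]]
end [622.426 288.652 137.013] q [0.28 1.21 0.41 0.39 2.25 1.36] clr [131. 131. 404.] rows 6
```

drive_tool(motion=[[[0, 0, 0], [0, 0, 0]], [[0, 0, 0], [0, 0, 0]], [[0, 0, 0], [0, 0, 0]]], jaw=0.1)

```text
t: 14.42
tool_pos: [601.8, 280.6, 132.1]
tcp_rot: [0.747, 2.108, -0.905]
ft_force: [-0.9, 0.3, 0.3]
width: 38.5
```

drive_tool(motion=[[[-2.5, 0, 0], [0, 0, 0]], [[-0.3, 0.8, 0], [0.01, 0, -0.07]], [[-0.4, 0.7, 0], [0, 0.01, -0.08]], [[-0.4, 0.7, 0], [0.01, 0, -0.07]], [[1.1, 0, 0], [0, 0, 0]], [[1.1, 0, 0], [0, 0, 0]], [[0, 0, 0], [0, 0, 0]]])

```text
t: 15.3
tool_pos: [621.8, 288.5, 135.7]
tcp_rot: [0.536, 2.224, -1.042]
ft_force: [-0.1, -0.4, 0.9]
width: 38.4
```

drive_tool(motion=[[[0, 0, 0], [0, 0, 0]], [[0, 0, 0], [0, 0, 0]], [[0, 0, 0], [0, 0, 0]], [[0, 0, 0], [0, 0, 0]]], jaw=1, newtons=40)

```text
t: 15.8
tool_pos: [622.3, 288.6, 136.7]
tcp_rot: [0.537, 2.223, -1.039]
ft_force: [0.7, 1.1, 5.0]
width: 11.8
```

```bash
cat > meas.py <<'E'
from h import *
from plant import state
def meas(tag):
    s=state(); R=Ro.from_rotvec(s['tcp_rot']).as_matrix(); T=s['tool_pos']; c=snap('wrist',tag); P=(cloud(c)-T)@R
    print(s['tool_pos'],s['ft_force'],s['width'],s['t'])
    h=cv2.cvtColor(c['color'],cv2.COLOR_RGB2HSV).astype(int); m=(((h[...,0]<8)|(h[...,0]>170))&(h[...,1]>110)&(h[...,2]>50))
    Z=(abs(P[...,2])<9)
    X=P[m&Z&(P[...,0]<20)&(P[...,0]>-120)&(abs(P[...,1])<100)]
    Y=P[(h[...,2]>110)&(h[...,1]<60)&Z&(P[...,0]<150)&(P[...,0]>-120)&(P[...,1]>20)&(P[...,1]<150)]
    f=[]
    for A,i,j in((X,1,0),(Y,0,1)):
        for _ in range(6):
            b=np.polyfit(A[:,i],A[:,j],1); r=A[:,j]-np.polyval(b,A[:,i]); A=A[abs(r)<max(1,2.2*np.std(r))]
        print(len(A),b,np.degrees(np.arctan(b[0])),np.std(r)); f.append(b)
    (b1,a1),(b2,a2)=f; x=(a1+b1*a2)/(1-b1*b2); y=a2+b2*x; th=-np.arctan(b1); e=np.array([-np.sin(th),np.cos(th)]); up=np.array([-np.cos(th),-np.sin(th)])
    print('corner',x,y,'topmid',np.array([x,y])-63*e,'phi',np.degrees(th)); tm=np.array([x,y])-63*e; F=np.r_[tm-182*up,5.9]
    print('FT',F,'foot world',T+R@F); return c
if __name__=='__main__':
    import sys; meas(sys.argv[1])
E
python3 meas.py w8
```

```text
[622.322 288.565 136.652] [0.739 1.14  5.009] 11.763567822736523 15.8
1284 [ -0.775 -27.639] -37.79065928643891 0.3077450248883894
3259 [ 0.776 72.485] 37.81048558325661 0.5023271719643556
corner -52.34729550138954 31.86509909353095 topmid [-13.742 -17.921] phi 37.79065928643891
FT [130.084  93.605   5.9  ] foot world [584.877 353.672  -5.043]
```

Gripped again at φ=37.8°. Now lift and carry.

```bash
cat >> h.py <<'E'
G=np.column_stack([[-.790,-.613,0],[-.613,.790,0],[0,0,-1]]); FT=np.array([125.7,90.2,5.9])
E
python3 - <<'E'
from h import *
from plant import state
s=state();R=Ro.from_rotvec(s['tcp_rot']).as_matrix();T=s['tool_pos']; nn=(R@G)[:,2]; print(T+R@FT)
st=path([(T+5*nn+[0,0,25],R,15),(T+[-25,5,95],R,40)])
for w in ((-60,90,100,27),(-11,20,60,27)): st=path([(*place(*w),40)],start=st)
E
```

```text
[586.083 351.189  -0.206]
[[[-0.9,-0.7,-0.9],[0.0,0.0,0.0]],[[-0.8,-0.6,-0.8],[0.0,0.0,0.0]],[[-1.5,-2.5,-2.2],[0.0,0.0,0.0]],[[-1.4,-2.5,-2.1],[0.0,0.0,0.0]]]
end [597.15  293.032 231.719] q [0.29 1.06 0.48 0.43 2.33 1.42] clr [167. 167. 398.] rows 4
[[[-1.2,-1.8,3.3],[-0.02,-0.03,-0.02]],[[-1.0,-1.9,3.3],[-0.03,-0.02,-0.02]],[[-1.0,-2.0,3.2],[-0.02,-0.03,-0.01]],[[-0.8,-2.1,3.3],[-0.02,-0.03,-0.02]],[[-0.7,-2.2,3.2],[-0.02,-0.02,-0.02]],[[-0.5,-2.2,3.2],[-0.03,-0.03,-0.02]],[[-0.5,-2.3,3.1],[-0.02,-0.03,-0.01]]]
end [666.56   26.776 240.599] q [ 0.02  1.16  0.26 -0.17  2.49  0.63] clr [136. 136. 374.] rows 7
[[[1.8,-1.6,2.1],[0.0,0.0,-0.0]],[[1.8,-1.6,2.0],[0.0,0.0,-0.0]],[[1.8,-1.6,2.1],[0.0,0.0,-0.0]]]
end [644.405 -56.607 200.344] q [-0.08  1.05  0.55 -0.24  2.29  0.54] clr [ 97.  97. 357.] rows 3
```

drive_tool(motion=[[[-0.9, -0.7, -0.9], [0, 0, 0]], [[-0.8, -0.6, -0.8], [0, 0, 0]], [[-1.5, -2.5, -2.2], [0, 0, 0]], [[-1.4, -2.5, -2.1], [0, 0, 0]]])

```text
t: 16.35
tool_pos: [596.7, 293.0, 232.4]
tcp_rot: [0.537, 2.223, -1.041]
ft_force: [0.4, 0.9, -2.4]
width: 11.2
```

drive_tool(motion=[[[-1.2, -1.8, 3.3], [-0.02, -0.03, -0.02]], [[-1.0, -1.9, 3.3], [-0.03, -0.02, -0.02]], [[-1.0, -2.0, 3.2], [-0.02, -0.03, -0.01]], [[-0.8, -2.1, 3.3], [-0.02, -0.03, -0.02]], [[-0.7, -2.2, 3.2], [-0.02, -0.02, -0.02]], [[-0.5, -2.2, 3.2], [-0.03, -0.03, -0.02]], [[-0.5, -2.3, 3.1], [-0.02, -0.03, -0.01]], [[0, 0, 0], [0, 0, 0]]])

```text
t: 17.35
tool_pos: [666.8, 24.3, 240.5]
tcp_rot: [0.232, 2.165, -0.923]
ft_force: [0.2, 0.8, -2.2]
width: 11.5
```

```bash
python3 meas.py w9; python3 - <<'E'
from h import *
print(where())
st=path([(*place(-11,20,60,27),35)]); st=path([(*place(-11,0,40,27),20)],start=st); st=path([(*place(-11,0,22,27),10)],start=st)
E
```

```text
[666.808  24.317 240.526] [ 0.224  0.847 -2.168] 11.464574743388907 17.35
1297 [ -0.778 -27.39 ] -37.88477544863977 0.2810263524146367
3800 [ 0.779 73.049] 37.923498774315156 0.5250266551703451
corner -52.437566910831194 32.19281524987472 topmid [-13.751 -17.53 ] phi 37.88477544863977
FT [129.892  94.232   5.9  ] foot world [619.921  72.807  94.797]
(array([-59.5,  90.7,  99.9]), 'beta', np.float64(26.9), 'yaw', np.float64(-0.1), 'roll', np.float64(0.2))
[[[1.8,-1.6,2.0],[-0.0,0.0,-0.0]],[[1.8,-1.6,2.1],[-0.0,0.0,-0.0]],[[1.8,-1.5,2.0],[-0.0,0.0,-0.0]]]
end [644.057 -56.004 200.149] q [-0.08  1.05  0.55 -0.23  2.29  0.54] clr [ 97.  97. 357.] rows 3
[[[1.3,-0.3,0.5],[-0.0,0.0,-0.0]],[[1.3,-0.2,0.5],[-0.0,0.0,-0.0]]]
end [629.563 -69.553 179.966] q [-0.1   1.02  0.67 -0.23  2.21  0.54] clr [ 82.  82. 356.] rows 2
[[[0.6,0.5,0.4],[-0.0,0.0,-0.0]],[[0.7,0.5,0.4],[-0.0,0.0,-0.0]]]
end [629.369 -69.326 161.72 ] q [-0.1   1.03  0.69 -0.23  2.18  0.55] clr [ 84.  84. 363.] rows 2
```

drive_tool(motion=[[[1.8, -1.6, 2.0], [0, 0, 0]], [[1.8, -1.6, 2.1], [0, 0, 0]], [[1.8, -1.5, 2.0], [0, 0, 0]], [[1.3, -0.3, 0.5], [0, 0, 0]], [[1.3, -0.2, 0.5], [0, 0, 0]], [[0.6, 0.5, 0.4], [0, 0, 0]], [[0, 0, 0], [0, 0, 0]], [[0, 0, 0], [0, 0, 0]]])

```text
t: 18.4
tool_pos: [630.1, -68.1, 171.2]
tcp_rot: [0.227, 2.166, -0.921]
ft_force: [-0.2, -0.4, -2.7]
width: 11.3
```

```bash
python3 - <<'E'
from h import *
print(where())
T,R=place(-11,0,30,27); 
c=snap('wrist','w10'); t=snap('top','t4'); s=snap('scene','s4')
im=s['color'].copy()
st=path([(*place(-11,0,12,27),5)])
cr=im[170:290,240:420]; 
cv2.imwrite('pics/c10.png',np.vstack([cv2.resize(cr,(640,427),interpolation=cv2.INTER_CUBIC)[:330],c['color'][100:360]])[:,:,::-1])
E
```

```text
(array([-11.3,   1.9,  30.7]), 'beta', np.float64(27.0), 'yaw', np.float64(0.0), 'roll', np.float64(0.2))
[[[0.3,0.2,0.2],[0.0,0.0,-0.0]],[[0.4,0.3,0.2],[0.0,0.0,-0.0]],[[0.3,0.2,0.3],[0.0,0.0,-0.0]],[[0.4,0.2,0.2],[0.0,0.0,-0.0]]]
end [629.275 -69.738 152.342] q [-0.1   1.04  0.7  -0.23  2.17  0.55] clr [ 86.  86. 366.] rows 4
```

View pics/c10.png

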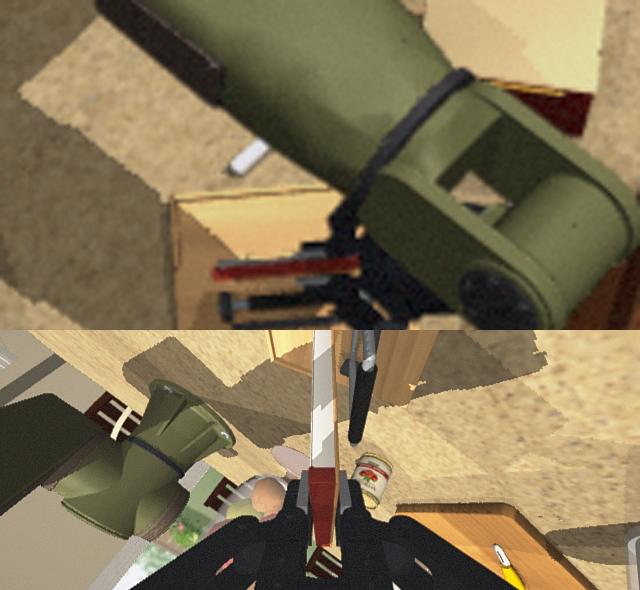

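The pad (red strip) stands in front of the leg bar, clear of it. Lowering now, watching the force.

drive_tool(motion=[[[0.3, 0.2, 0.2], [0, 0, 0]], [[0.4, 0.3, 0.2], [0, 0, 0]], [[0.3, 0.2, 0.2], [0, 0, 0]], [[0, 0, 0], [0, 0, 0]]])

```text
t: 19.05
tool_pos: [629.2, -69.0, 157.0]
tcp_rot: [0.227, 2.167, -0.921]
ft_force: [0.2, -0.2, -2.5]
width: 11.6
```

drive_tool(motion=[[[0.2, 0.1, 0.1], [0, 0, 0]], [[0, 0, 0], [0, 0, 0]]])

```text
t: 19.3
tool_pos: [629.2, -69.2, 156.3]
tcp_rot: [0.228, 2.165, -0.921]
ft_force: [4.2, -0.5, 6.0]
width: 11.5
```

drive_tool(motion=[[[0.2, 0.1, 0.1], [0, 0, 0]], [[0, 0, 0], [0, 0, 0]]])

```text
t: 19.55
tool_pos: [629.3, -69.6, 156.0]
tcp_rot: [0.229, 2.162, -0.921]
ft_force: [8.5, -0.5, 18.1]
width: 11.3
```

```bash
python3 - <<'E'
from h import *
print(where())
E
```

```text
(array([-10.3,   0.7,  15.2]), 'beta', np.float64(26.7), 'yaw', np.float64(-0.0), 'roll', np.float64(0.3))
```

Contact is on the base with the foot at about x = -12.5, just behind the lip. Now I'll lean it back about the foot.

```bash
cat >> h.py <<'E'
FT=np.array([129.0,93.2,5.9])
E
python3 - <<'E'
from h import *
print(where())
path([(*place(-12.5,0,12.5,30.3),5)],wmax=.02)
E
```

```text
(array([-12.3,   1.1,  11.3]), 'beta', np.float64(26.7), 'yaw', np.float64(-0.0), 'roll', np.float64(0.3))
[[[-0.0,-0.0,0.2],[-0.01,0.01,-0.0]],[[-0.0,-0.0,0.3],[-0.01,0.02,-0.0]],[[-0.1,-0.1,0.2],[-0.01,0.01,-0.0]],[[0.0,0.0,0.2],[-0.01,0.01,-0.01]]]
end [634.712 -76.233 152.963] q [-0.11  1.09  0.62 -0.22  2.23  0.5 ] clr [ 92.  92. 374.] rows 4
```

drive_tool(motion=[[[-0.2, -0.1, 0], [0, 0, 0]], [[0, 0, 0.2], [-0.01, 0.01, 0]], [[0, 0, 0.3], [-0.01, 0.02, 0]], [[-0.1, -0.1, 0.2], [-0.01, 0.01, 0]], [[0, 0, 0.2], [-0.01, 0.01, -0.01]], [[0, 0, 0], [0, 0, 0]]])

```text
t: 20.3
tool_pos: [634.6, -76.2, 151.2]
tcp_rot: [0.222, 2.234, -0.885]
ft_force: [-3.9, 2.0, 1.4]
width: 11.3
```

```bash
python3 - <<'E'
from h import *
print(where())
E
```

```text
(array([-13.6,  -1.4,  11.5]), 'beta', np.float64(30.7), 'yaw', np.float64(0.4), 'roll', np.float64(-0.4))
```

drive_tool(motion=[[[0, 0, 0], [0, 0, 0]], [[0, 0, 0], [0, 0, 0]], [[0, 0, 0], [0, 0, 0]], [[0, 0, 0], [0, 0, 0]]], jaw=0.3)

```text
t: 20.8
tool_pos: [634.9, -76.5, 151.4]
tcp_rot: [0.222, 2.232, -0.885]
ft_force: [-1.2, 0.1, -0.3]
width: 29.9
```

drive_tool(motion=[[[-1, 0, 0], [0, 0, 0]], [[-2, 0, 0], [0, 0, 0]], [[-2, 0, 0], [0, 0, 0]], [[-2, 0, 0], [0, 0, 0]], [[0, 0, 0], [0, 0, 0]]])

```text
t: 21.42
tool_pos: [671.9, -68.8, 196.8]
tcp_rot: [0.223, 2.226, -0.883]
ft_force: [0.8, 0.3, -0.5]
width: 29.9
```

```bash
python3 - <<'E'
from h import *
from plant import state
s=state();print(s['tool_pos'],s['ft_force'],s['width'],s['t'],s['qpos'])
c=snap('wrist','w11'); t=snap('top','t5'); sc=snap('scene','s5')
im=c['color'].copy()
b=np.radians(31.5);u_=np.sin(b)*xS+np.cos(b)*zS;n_=-np.cos(b)*xS+np.sin(b)*zS;F=stand(-13.5,0,12)
for k in (-63,63):
  for e in (0,12): 
    for l in (0,182):
      p=proj(c,F+k*yS+e*n_+l*u_); cv2.circle(im,tuple(int(v) for v in p.round()),3,(0,255,0),1)
cv2.imwrite('pics/c11.png',np.vstack([cv2.resize(sc['color'][180:290,260:420],(640,440),interpolation=cv2.INTER_CUBIC)[:300],im[0:290]])[:,:,::-1])
E
```

```text
[671.856 -68.796 196.814] [ 0.791  0.262 -0.51 ] 29.9053505015938 21.425 [-0.096  1.235  0.238 -0.267  2.459  0.441]
```

View pics/c11.png

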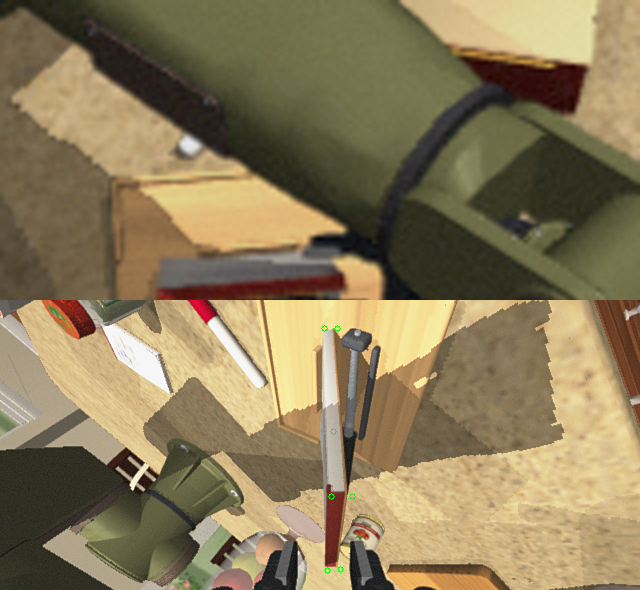

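The pad leans on the bar with its foot behind the lip. The page faces front and the top edge is at (335,530). Next is the marker: I'll check clearances for pick and place poses.

```bash
cat > mk.py <<'E'
from h import *
M0=np.array([488.,98.6,0]); MA=np.array([.151,.9885,0]); MP=np.cross(MA,zS)  # ~ +x
def mt(c,ax,th,ps,sg,dep):
    # c: marker centre point gripped, ax axis; th tilt of body toward +ax; ps body toward -perp
    pe=np.cross(ax,zS); d=-zS-np.tan(np.radians(th))*ax+np.tan(np.radians(ps))*pe; R=frame(d,sg*pe); return c+dep*R[:,0],R
if __name__=='__main__':
  for g in(35,45):
   for th in(0,10,20,30):
    for sg in(1,-1):
      o=[]
      for nm,c,ax in(('pick',M0+g*MA+9*zS,MA),('pickhi',M0+g*MA+90*zS,MA),('place',stand(-66,8+g,24),yS),('placehi',stand(-66,8+g,80),yS)):
        T,R=mt(c,ax,th,0,sg,5); q,e=ik(T,R); o.append((nm,round(e,3),clear(q)[:2].astype(int).tolist(),round(float(q[5]),2)))
      print(g,th,sg,o)
  q=[-.1,.99,.96,-.54,1.89,-2.25]
  A=np.concatenate([cloud(load(n)).reshape(-1,3) for n in('top0','scene0')]); A=A[(A[:,2]>400)&(A[:,0]>150)&(A[:,1]>-15)&(A[:,1]<130)&(A[:,2]<900)&(A[:,0]<420)]
  for x in range(150,420,30): B=A[abs(A[:,0]-x-15)<15]; print(x,len(B),B[:,1].max(initial=-99).round(),B[:,2].min(initial=9999).round())
E
python3 mk.py
```

```text
35 0 1 [('pick', np.float64(0.0), [24, 42], 0.34), ('pickhi', np.float64(0.0), [42, 42], 0.34), ('place', np.float64(0.0), [4, 24], 0.88), ('placehi', np.float64(0.0), [2, 21], 0.88)]
35 0 -1 [('pick', np.float64(0.106), [34, 53], -2.55), ('pickhi', np.float64(0.113), [48, 54], -2.55), ('place', np.float64(0.0), [4, 24], -2.26), ('placehi', np.float64(0.0), [2, 21], -2.26)]
35 10 1 [('pick', np.float64(0.0), [40, 58], 0.55), ('pickhi', np.float64(0.0), [42, 57], 0.51), ('place', np.float64(0.0), [20, 37], 0.99), ('placehi', np.float64(0.0), [2, 29], 0.97)]
35 10 -1 [('pick', np.float64(0.018), [42, 60], -2.55), ('pickhi', np.float64(0.038), [44, 61], -2.55), ('place', np.float64(0.0), [20, 37], -2.16), ('placehi', np.float64(0.0), [2, 29], -2.17)]
35 20 1 [('pick', np.float64(0.0), [58, 76], 0.7), ('pickhi', np.float64(0.0), [49, 71], 0.64), ('place', np.float64(0.0), [45, 45], 1.05), ('placehi', np.float64(0.0), [26, 43], 1.03)]
35 20 -1 [('pick', np.float64(0.0), [58, 76], -2.44), ('pickhi', np.float64(0.0), [49, 71], -2.5), ('place', np.float64(0.0), [45, 45], -2.09), ('placehi', 
[... 1401 characters left out ...]
81], -2.43), ('pickhi', np.float64(0.0), [51, 74], -2.48), ('place', np.float64(0.0), [49, 49], -2.09), ('placehi', np.float64(0.0), [32, 45], -2.11)]
45 30 1 [('pick', np.float64(0.0), [84, 105], 0.82), ('pickhi', np.float64(0.0), [65, 86], 0.75), ('place', np.float64(0.0), [78, 78], 1.09), ('placehi', np.float64(0.0), [58, 58], 1.06)]
45 30 -1 [('pick', np.float64(0.0), [84, 105], -2.32), ('pickhi', np.float64(0.0), [65, 86], -2.39), ('place', np.float64(0.0), [78, 78], -2.05), ('placehi', np.float64(0.0), [58, 58], -2.08)]
150 237 10.0 516.0
180 434 12.0 513.0
210 264 11.0 519.0
240 0 -99.0 9999.0
270 148 8.0 562.0
300 920 44.0 555.0
330 1143 44.0 557.0
360 442 31.0 594.0
390 25 1.0 623.0
```

```bash
python3 - <<'E'
from mk import *
from plant import state
s=state();R0=Ro.from_rotvec(s['tcp_rot']).as_matrix();T0=s['tool_pos']
g=40
T,R=mt(M0+g*MA+9*zS,MA,30,0,1,3); d=R[:,0]; print('TCP',T,d)
st=path([(T0+np.array([-5,80,15]),R0,40),(T-70*d,R,45)])
st=path([(T-25*d,R,25)],start=st);st=path([(T,R,12)],start=st)
E
```

```text
TCP [493.813 136.657   6.402] [-0.076 -0.494 -0.866]
[[[-0.5,1.7,-2.1],[0.0,0.0,0.0]],[[-0.5,1.6,-2.1],[0.0,0.0,0.0]],[[-0.4,1.7,-2.1],[0.0,0.0,0.0]],[[1.5,0.9,-0.9],[-0.02,-0.06,-0.0]],[[1.4,1.0,-1.0],[-0.02,-0.06,-0.01]],[[1.3,1.0,-1.0],[-0.02,-0.05,-0.0]],[[1.3,1.0,-1.1],[-0.02,-0.06,-0.01]],[[1.2,1.0,-1.1],[-0.02,-0.06,-0.0]]]
[[[1.1,1.1,-1.2],[-0.02,-0.06,-0.0]],[[1.1,1.1,-1.2],[-0.03,-0.05,-0.01]],[[1.0,1.1,-1.2],[-0.02,-0.06,-0.0]],[[0.9,1.2,-1.3],[-0.02,-0.06,-0.01]],[[0.8,1.1,-1.3],[-0.02,-0.06,-0.0]],[[0.8,1.3,-1.3],[-0.02,-0.05,-0.01]],[[0.6,1.2,-1.3],[-0.02,-0.06,-0.0]],[[0.6,1.3,-1.4],[-0.02,-0.06,-0.0]]]
[[[0.5,1.3,-1.4],[-0.02,-0.06,-0.01]]]
end [498.652 171.371  67.362] q [ 0.45  0.62  1.55 -0.44  1.31  0.79] clr [ 64.  70. 356.] rows 17
[[[2.3,0.0,0.0],[-0.0,0.0,0.0]],[[2.2,0.0,0.0],[-0.0,0.0,0.0]]]
end [495.37  149.07   28.415] q [ 0.42  0.66  1.6  -0.47  1.22  0.81] clr [ 80. 101. 417.] rows 2
[[[0.8,0.0,0.0],[-0.0,0.0,0.0]],[[0.9,0.0,0.0],[-0.0,0.0,0.0]],[[0.8,0.0,0.0],[-0.0,0.0,0.0]]]
end [493.547 136.681   6.777] q [ 0.4   0.68  1.62 -0.48  1.17  0.82] clr [ 81. 102. 434.] rows 3
```

drive_tool(motion=[[[-0.5, 1.7, -2.1], [0, 0, 0]], [[-0.5, 1.6, -2.1], [0, 0, 0]], [[-0.4, 1.7, -2.1], [0, 0, 0]], [[1.5, 0.9, -0.9], [-0.02, -0.06, 0]], [[1.4, 1.0, -1.0], [-0.02, -0.06, -0.01]], [[1.3, 1.0, -1.0], [-0.02, -0.05, 0]], [[1.3, 1.0, -1.1], [-0.02, -0.06, -0.01]], [[1.2, 1.0, -1.1], [-0.02, -0.06, 0]]])

```text
t: 22.58
tool_pos: [605.6, 68.6, 159.4]
tcp_rot: [0.022, 1.997, -0.759]
ft_force: [1.4, 0.3, 0.1]
width: 29.9
```

drive_tool(motion=[[[1.1, 1.0, -1.2], [-0.02, -0.06, 0]], [[1.1, 1.0, -1.2], [-0.03, -0.05, -0.01]], [[1.0, 1.0, -1.2], [-0.02, -0.06, 0]], [[0.9, 1.0, -1.3], [-0.02, -0.06, -0.01]], [[0.8, 1.0, -1.3], [-0.02, -0.06, 0]], [[0.8, 1.0, -1.3], [-0.02, -0.05, -0.01]], [[0.6, 1.0, -1.3], [-0.02, -0.06, 0]], [[0.6, 1.0, -1.4], [-0.02, -0.06, 0]]])

```text
t: 23.58
tool_pos: [507.2, 148.3, 84.2]
tcp_rot: [-0.259, 1.616, -0.548]
ft_force: [0.6, -0.2, -0.1]
width: 30.0
```

```bash
python3 - <<'E'
from mk import *
from plant import state
s=state();print(s['tool_pos'],s['t'],s['width'])
# re-measure marker in wrist view
c=snap('wrist','w12');P=cloud(c);h=cv2.cvtColor(c['color'],cv2.COLOR_RGB2HSV).astype(int)
D=np.linalg.norm((P-M0)[...,:2],axis=2); m=(D<90)&(P[...,2]>6)&(P[...,2]<26)&(((h[...,1]<50)&(h[...,2]>120))|(((h[...,0]<8)|(h[...,0]>170))&(h[...,1]>130)))
n,l,st,ce=cv2.connectedComponentsWithStats(cv2.dilate(m.astype(np.uint8),np.ones((3,3)))); i=1+np.argmax(st[1:,4]); X=P[m&(l==i)]
r=cv2.minAreaRect(X[:,:2].astype(np.float32)); print(len(X),X.mean(0),r); print(cv2.boxPoints(r))
t=load('t5');
g=25
T,R=mt(M0+g*MA+9*zS,MA,30,0,1,3); d=R[:,0]
st=path([(T-50*d,R,25)]);st=path([(T,R,12)],start=st)
E
```

```text
[507.219 148.313  84.2  ] 23.575 30.00390074605499
1933 [494.164 123.145  14.9  ] ((490.82220458984375, 104.80036926269531), (129.39149475097656, 17.950443267822266), 81.54507446289062)
[[472.432  42.127]
 [490.188  39.488]
 [509.212 167.473]
 [491.457 170.113]]
[[[1.6,0.6,-0.4],[-0.01,-0.03,-0.0]],[[1.5,0.7,-0.4],[-0.01,-0.02,-0.01]]]
end [495.672 146.99   49.856] q [ 0.42  0.62  1.6  -0.46  1.26  0.78] clr [ 70.  90. 393.] rows 2
[[[1.0,-0.0,-0.0],[0.0,-0.0,0.0]],[[1.0,-0.0,-0.0],[0.0,-0.0,0.0]],[[1.0,-0.0,-0.0],[0.0,-0.0,0.0]],[[1.0,-0.0,-0.0],[0.0,-0.0,0.0]],[[1.0,-0.0,-0.0],[0.0,-0.0,0.0]]]
end [491.702 122.251   6.587] q [ 0.38  0.67  1.64 -0.49  1.16  0.8 ] clr [ 74.  94. 415.] rows 5
```

drive_tool(motion=[[[1.6, 0.7, -0.3], [-0.01, -0.03, 0]], [[1.5, 0.7, -0.3], [-0.01, -0.02, -0.01]], [[1.0, 0, 0], [0, 0, 0]], [[1.0, 0, 0], [0, 0, 0]], [[1.0, 0, 0], [0, 0, 0]], [[1.0, 0, 0], [0, 0, 0]], [[0.8, 0, 0], [0, 0, 0]], [[0, 0, 0], [0, 0, 0]]])

```text
t: 24.62
tool_pos: [496.4, 122.4, 8.7]
tcp_rot: [-0.294, 1.576, -0.532]
ft_force: [-0.2, 0.3, 1.4]
width: 29.7
```

drive_tool(motion=[[[0, 0, 0], [0, 0, 0]], [[0, 0, 0], [0, 0, 0]], [[0, 0, 0], [0, 0, 0]]], jaw=1, newtons=30)

```text
t: 25.0
tool_pos: [496.9, 123.0, 9.4]
tcp_rot: [-0.294, 1.574, -0.531]
ft_force: [0.4, 0.0, 2.6]
width: 12.3
```

```bash
python3 - <<'E'
from mk import *
from plant import state
s=state();print(s['tool_pos'],s['width'],s['ft_force'],s['t'])
R=Ro.from_rotvec(s['tcp_rot']).as_matrix();T=s['tool_pos']
pT=R.T@(np.array([489.3,101,9])-T); aT=R.T@MA; print('marker in tool',pT,aT)
# place: want marker centre stand(-64,5,24), axis yS
def pl(x,y,z):
    R1,_=None,None
    A=np.column_stack([MA,MP,zS]);B=np.column_stack([yS,np.cross(yS,zS),zS]); Rp=B@A.T@R
    return stand(x,y,z)-Rp@pT,Rp
st=path([(T+50*zS,R,25)]); st=path([(*pl(-64,5,75),40)],start=st); st=path([(*pl(-64,5,24),20)],start=st)
E
```

```text
[496.876 122.961   9.395] 12.281665309357106 [0.363 0.048 2.647] 25.0
marker in tool [ 11.809 -19.588  -4.083] [-0.501  0.866 -0.004]
[[[-2.2,-1.3,-0.0],[0.0,0.0,0.0]],[[-2.1,-1.2,-0.0],[0.0,0.0,0.0]]]
end [497.127 122.804  59.133] q [ 0.38  0.59  1.62 -0.47  1.25  0.75] clr [ 63.  82. 392.] rows 2
[[[0.5,-1.5,1.8],[0.12,0.07,0.0]],[[0.4,-1.3,1.9],[0.13,0.07,0.0]],[[0.2,-1.1,2.2],[0.12,0.08,0.0]],[[0.0,-0.7,2.2],[0.13,0.07,0.0]],[[-0.1,-0.5,2.4],[0.12,0.07,0.0]]]
end [572.577  31.454  75.464] q [ 0.11  0.77  1.27 -0.28  1.56  1.05] clr [ 48.  48. 369.] rows 5
[[[1.5,0.9,0.0],[-0.0,-0.0,0.0]],[[1.4,0.8,0.0],[-0.0,-0.0,0.0]],[[1.5,0.9,0.0],[-0.0,-0.0,0.0]]]
end [572.612  31.84   24.358] q [ 0.11  0.84  1.28 -0.28  1.48  1.07] clr [ 51.  51. 383.] rows 3
```

Width is 12.3 mm, not 18, so the grip is on the upper chord of the marker. I'll reopen, re-measure and grip lower.

drive_tool(motion=[[[0, 0, 0], [0, 0, 0]], [[0, 0, 0], [0, 0, 0]], [[-1.5, -0.8, 0], [0, 0, 0]], [[-1.5, -0.8, 0], [0, 0, 0]], [[0, 0, 0], [0, 0, 0]]], jaw=0.3)

```text
t: 25.62
tool_pos: [497.9, 124.3, 45.0]
tcp_rot: [-0.292, 1.572, -0.53]
ft_force: [-0.2, -0.7, -0.4]
width: 29.7
```

```bash
python3 - <<'E'
from mk import *
from plant import state
s=state();print(s['tool_pos'],s['t'],s['width'])
c=snap('wrist','w13');P=cloud(c);h=cv2.cvtColor(c['color'],cv2.COLOR_RGB2HSV).astype(int)
D=np.linalg.norm((P-M0)[...,:2],axis=2); m=(D<90)&(P[...,2]>6)&(P[...,2]<26)&(((h[...,1]<50)&(h[...,2]>120))|(((h[...,0]<8)|(h[...,0]>170))&(h[...,1]>130)))
X=P[m]; r=cv2.minAreaRect(X[:,:2].astype(np.float32)); print(len(X),X.mean(0),np.percentile(X[:,2],[5,50,98]),r)
Z=X[X[:,2]>15]; b=np.polyfit(Z[:,1],Z[:,0],1); print('ridge x at y=101,131:',np.polyval(b,[101,131]),b, Z[:,1].min(),Z[:,1].max())
x=np.polyval(b,131); ax=np.array([b[0],1,0]);ax/=np.linalg.norm(ax)
T,R=mt(np.array([x,131,9]),ax,30,0,1,4); d=R[:,0]; print(T)
st=path([(T-20*d,R,20)]);st=path([(T,R,10)],start=st)
t=snap('top','t6'); cv2.imwrite('pics/c13.png',c['color'][:,:,::-1])
E
```

```text
[497.917 124.282  45.014] 25.625 29.677236940777306
2823 [497.729 126.83   14.881] [ 9.94  15.525 17.905] ((493.7154541015625, 104.08578491210938), (129.92626953125, 18.038562774658203), 80.28958129882812)
ridge x at y=101,131: [493.455 498.432] [  0.166 476.699] 40.03358074201613 168.3131140806575
[498.105 129.027   5.536]
[[[0.5,1.2,0.0],[0.0,0.0,0.0]],[[0.6,1.2,0.0],[0.01,0.0,0.0]]]
end [499.724 139.208  22.511] q [ 0.4   0.67  1.6  -0.47  1.21  0.81] clr [ 72.  92. 419.] rows 2
[[[1.0,-0.0,0.0],[-0.0,0.0,0.0]],[[1.0,-0.0,0.0],[-0.0,0.0,0.0]]]
end [498.099 129.34    5.191] q [ 0.39  0.69  1.62 -0.48  1.17  0.82] clr [ 79. 100. 438.] rows 2
```

drive_tool(motion=[[[0.5, 1.2, 0], [0, 0, 0]], [[0.6, 1.2, 0], [0.01, 0, 0]], [[1.0, 0, 0], [0, 0, 0]], [[0.9, 0, 0], [0, 0, 0]], [[0, 0, 0], [0, 0, 0]]])

```text
t: 26.35
tool_pos: [497.5, 129.1, 4.6]
tcp_rot: [-0.286, 1.573, -0.54]
ft_force: [-0.1, -0.5, -0.5]
width: 30.1
```

drive_tool(motion=[[[0.1, 0, 0], [0, 0, 0]], [[0, 0, 0], [0, 0, 0]]])

```text
t: 26.6
tool_pos: [497.7, 129.1, 4.4]
tcp_rot: [-0.286, 1.572, -0.539]
ft_force: [-0.0, 0.1, 0.8]
width: 29.7
```

drive_tool(motion=[[[0, 0, 0], [0, 0, 0]], [[0, 0, 0], [0, 0, 0]], [[0, 0, 0], [0, 0, 0]]], jaw=1, newtons=30)

```text
t: 26.98
tool_pos: [497.8, 129.2, 4.5]
tcp_rot: [-0.286, 1.571, -0.539]
ft_force: [-0.2, 1.7, 4.4]
width: 12.5
```

drive_tool(motion=[[[-1.0, -0.6, 0], [0, 0, 0]], [[-1.5, -0.9, 0], [0, 0, 0]], [[-1.5, -0.9, 0], [0, 0, 0]], [[0, 0, 0], [0, 0, 0]]])

```text
t: 27.48
tool_pos: [498.3, 128.6, 52.7]
tcp_rot: [-0.285, 1.569, -0.538]
ft_force: [-0.4, -0.3, -0.4]
width: 12.3
```

```bash
python3 - <<'E'
from mk import *
from plant import state
s=state();R=Ro.from_rotvec(s['tcp_rot']).as_matrix();Tt=s['tool_pos'];print(s['tool_pos'],s['t'],s['width'],s['ft_force'])
c=snap('wrist','w14');P=cloud(c);h=cv2.cvtColor(c['color'],cv2.COLOR_RGB2HSV).astype(int)
red=((h[...,0]<8)|(h[...,0]>170))&(h[...,1]>130); wh=(h[...,1]<50)&(h[...,2]>120)
D=np.linalg.norm((P-[495,110,0])[...,:2],axis=2)
for n,m in(('red',red&(D<90)&(P[...,2]>4)&(P[...,2]<120)),('white',wh&(D<90)&(P[...,2]>4)&(P[...,2]<120))):
    X=P[m]; print(n,len(X),X.mean(0),np.percentile(X,[2,50,98],axis=0).tolist())
X=P[(red|wh)&(D<90)&(P[...,2]>30)&(P[...,2]<100)&(np.abs((P-Tt)@R[:,2])<14)]
if len(X)>50:
    k=X.mean(0);a=np.linalg.svd(X-k,full_matrices=False)[2][0];a*=np.sign(a[1]);l=(X-k)@a;print('axis',a,'span',np.percentile(l,[1,99]),'mid',k,'tool',R.T@(k-Tt),R.T@a)
cv2.imwrite('pics/c14.png',c['color'][:,:,::-1])
E
```

```text
[498.323 128.642  52.709] 27.475 12.294364633686804 [-0.394 -0.33  -0.388]
red 1120 [501.953 148.72   64.935] [[493.7252966217598, 126.74043908352179, 60.26947012576202], [501.7414511101924, 150.32886925580922, 64.99254891685439], [511.4857800662559, 165.1943279820095, 66.30622227765242]]
white 1814 [500.097 125.089  63.041] [[481.7617533129313, 45.06986143294898, 51.18172087609226], [499.2018711354052, 119.9988751770624, 62.5759809568367], [548.7866280836591, 167.84192898235156, 109.02488922448114]]
axis [ 0.161  0.987 -0.029] span [-90.585  34.74 ] mid [499.47  133.242  62.343] tool [-10.706  -0.718   0.395] [-0.474  0.881 -0.003]
```

View pics/c14.png

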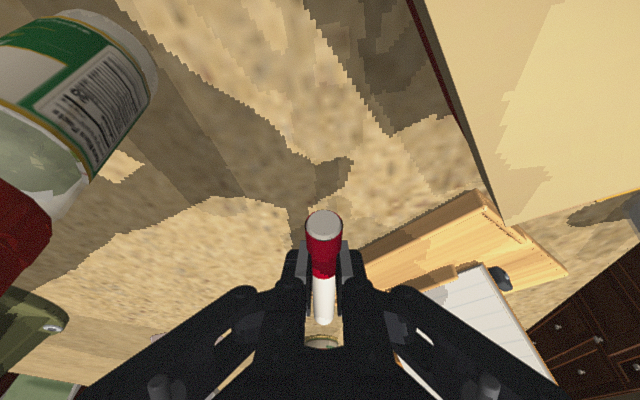

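The wrist view shows the marker held between the pads at about (322,280), level within 2°. Carrying it to the tray.

```bash
python3 - <<'E'
from mk import *
from plant import state
s=state();R=Ro.from_rotvec(s['tcp_rot']).as_matrix();T=s['tool_pos']
a=np.array([.161,.987,0]);a/=np.linalg.norm(a)
pT=R.T@np.array([-3.4,-24,4.3])
A=np.column_stack([a,np.cross(a,zS),zS]);B=np.column_stack([yS,np.cross(yS,zS),zS]); Rp=B@A.T@R
pl=lambda x,y,z:(stand(x,y,z)-Rp@pT,Rp)
st=path([(*pl(-68,22,70),45)]); st=path([(*pl(-65,14,45),20)],start=st); st=path([(*pl(-65,14,24.3),10)],start=st)
print(st[0]-SO, (st[0]-SO)@xS,(st[0]-SO)@yS, st[1][:,0]@xS, st[1][:,2]@zS)
E
```

```text
[[[0.4,-1.2,1.9],[0.12,0.07,-0.0]],[[0.3,-1.0,2.1],[0.12,0.07,-0.0]],[[0.1,-0.8,2.1],[0.13,0.07,0.0]],[[-0.1,-0.5,2.3],[0.12,0.07,-0.0]],[[-0.2,-0.2,2.3],[0.12,0.07,-0.0]]]
end [580.995  49.667  65.974] q [ 0.14  0.8   1.24 -0.27  1.55  1.07] clr [ 58.  58. 385.] rows 5
[[[1.3,0.3,0.1],[0.0,0.0,-0.0]],[[1.3,0.3,0.2],[0.0,0.0,-0.0]]]
end [577.033  42.302  40.458] q [ 0.13  0.82  1.26 -0.28  1.51  1.08] clr [ 60.  60. 393.] rows 2
[[[0.6,0.3,-0.0],[0.0,0.0,-0.0]],[[0.6,0.4,-0.0],[0.0,0.0,-0.0]],[[0.6,0.3,-0.0],[0.0,0.0,-0.0]]]
end [576.814  42.058  19.869] q [ 0.13  0.85  1.27 -0.28  1.47  1.09] clr [ 64.  64. 407.] rows 3
[-13.186  74.058  19.869] -65.0102656761989 37.84347469768515 0.0017757401376815344 0.002184019375192697
```

drive_tool(motion=[[[0.4, -1.2, 1.9], [0.12, 0.07, 0]], [[0.3, -1.0, 2.1], [0.12, 0.07, 0]], [[0.1, -0.8, 2.1], [0.13, 0.07, 0]], [[-0.1, -0.5, 2.3], [0.12, 0.07, 0]], [[-0.2, -0.2, 2.3], [0.12, 0.07, 0]], [[1.3, 0.3, 0.1], [0, 0, 0]], [[1.3, 0.3, 0.2], [0, 0, 0]], [[0, 0, 0], [0, 0, 0]]])

```text
t: 28.52
tool_pos: [575.4, 42.5, 38.0]
tcp_rot: [0.283, 1.655, -1.077]
ft_force: [-0.3, 0.1, -0.5]
width: 12.8
```

```bash
python3 - <<'E'
from mk import *
from plant import state
s=state();R=Ro.from_rotvec(s['tcp_rot']).as_matrix();T=s['tool_pos'];v=T-SO;print(T,v@xS,v@yS,s['width'],s['ft_force'])
c=snap('wrist','w15');P=cloud(c);h=cv2.cvtColor(c['color'],cv2.COLOR_RGB2HSV).astype(int)
red=((h[...,0]<8)|(h[...,0]>170))&(h[...,1]>130); wh=(h[...,1]<50)&(h[...,2]>120)
X=P[(red|wh)&(np.abs((P-T)@R[:,2])<13)&(P[...,2]>25)&(P[...,2]<75)&(np.linalg.norm(P-T,axis=2)<110)]
k=X.mean(0);a=np.linalg.svd(X-k,full_matrices=False)[2][0];a*=np.sign(a@yS);X=X-SO;print('axis in stand',a@xS,a@yS,a[2],'y',np.percentile(X@yS,[1,99]),'x',np.percentile(X@xS,[3,97]),'z',np.percentile(X[:,2],[3,97]))
E
```

```text
[575.439  42.482  38.045] -66.22255426646059 37.06904651586946 12.750298454119829 [-0.261  0.066 -0.47 ]
axis in stand -0.0027954787448219004 0.999450517917476 -0.03302798106267335 y [-48.117  76.379] x [-73.944 -59.679] z [37.459 51.207]
```

drive_tool(motion=[[[0.6, 0.3, 0], [0, 0, 0]], [[0.6, 0.4, 0], [0, 0, 0]], [[0.5, 0.3, 0], [0, 0, 0]], [[0, 0, 0], [0, 0, 0]]])

```text
t: 29.08
tool_pos: [576.6, 42.2, 19.3]
tcp_rot: [0.286, 1.653, -1.078]
ft_force: [0.5, -0.0, -0.2]
width: 12.8
```

drive_tool(motion=[[[0.2, 0.1, 0], [0, 0, 0]], [[0, 0, 0], [0, 0, 0]]])

```text
t: 29.32
tool_pos: [576.8, 42.1, 17.6]
tcp_rot: [0.286, 1.653, -1.077]
ft_force: [-0.2, 0.5, -0.2]
width: 12.6
```

drive_tool(motion=[[[0, 0, 0], [0, 0, 0]], [[0, 0, 0], [0, 0, 0]], [[0, 0, 0], [0, 0, 0]]], jaw=0.42)

```text
t: 29.7
tool_pos: [576.8, 42.2, 17.7]
tcp_rot: [0.286, 1.652, -1.077]
ft_force: [-0.4, 0.0, 0.6]
width: 24.7
```

drive_tool(motion=[[[-0.5, 0, 0], [0, 0, 0]], [[-1, 0, 0], [0, 0, 0]], [[-2, 0, 0], [0, 0, 0]], [[-3, 0, 0], [0, 0, 0]], [[-4, 0, 0], [0, 0, 0]]])

```text
t: 30.32
tool_pos: [617.0, 76.7, 109.7]
tcp_rot: [0.286, 1.653, -1.078]
ft_force: [-0.0, 0.8, 0.6]
width: 24.9
```

```bash
python3 - <<'E'
from mk import *
from plant import state
s=state();print(s['tool_pos'],s['t'],s['width'],s['ft_force'])
T0=s['tool_pos'];R0=Ro.from_rotvec(s['tcp_rot']).as_matrix()
st=path([(np.array([480,330,250.]),R0,50),(np.array([330,430,250.]),R0,50)])
E
```

```text
[616.994  76.682 109.674] 30.325 24.89807331907134 [-0.034  0.826  0.631]
[[[-2.2,-0.3,-4.0],[0.0,0.0,0.0]],[[-2.1,-0.2,-4.0],[0.0,0.0,0.0]],[[-2.2,-0.3,-4.1],[0.0,0.0,0.0]],[[-2.2,-0.3,-4.0],[0.0,0.0,0.0]],[[-2.1,-0.3,-4.0],[0.0,0.0,0.0]],[[-2.2,-0.2,-4.0],[0.0,0.0,0.0]],[[-2.1,-0.3,-4.1],[0.0,0.0,0.0]],[[0.6,-1.1,-4.3],[0.0,0.0,0.0]]]
[[[0.6,-1.1,-4.3],[0.0,0.0,0.0]],[[0.6,-1.1,-4.4],[0.0,0.0,0.0]],[[0.6,-1.0,-4.3],[0.0,0.0,0.0]]]
end [330.33  430.385 250.089] q [0.82 0.57 1.18 0.06 1.92 1.7 ] clr [ 75.  78. 342.] rows 11
```

drive_tool(motion=[[[-3, 0, 0], [0, 0, 0]], [[-2.2, -0.3, -4], [0, 0, 0]], [[-2.1, -0.3, -4], [0, 0, 0]], [[-2.2, -0.3, -4], [0, 0, 0]], [[-2.2, -0.3, -4], [0, 0, 0]], [[-2.1, -0.3, -4], [0, 0, 0]], [[-2, -0.3, -4], [0, 0, 0]], [[-1, -0.3, -4], [0, 0, 0]]])

```text
t: 31.32
tool_pos: [485.2, 334.1, 265.8]
tcp_rot: [0.288, 1.652, -1.076]
ft_force: [-0.3, 0.6, -0.5]
width: 24.7
```

drive_tool(motion=[[[0.6, -1.1, -4.3], [0, 0, 0]], [[0.6, -1.1, -4.3], [0, 0, 0]], [[0.6, -1.1, -4.3], [0, 0, 0]], [[0, 0, 0], [0, 0, 0]], [[0, 0, 0], [0, 0, 0]]])

```text
t: 31.95
tool_pos: [374.1, 406.7, 265.2]
tcp_rot: [0.287, 1.652, -1.076]
ft_force: [-0.3, 0.4, -0.4]
width: 24.8
```

```bash
python3 - <<'E'
from h import *
from plant import state
s=state();print(s['tool_pos'],s['t'],s['qd'].round(2))
t=snap('top','t9');sc=snap('scene','s9')
a=cv2.resize(sc['color'][130:290,270:430],(600,600),interpolation=cv2.INTER_CUBIC)[130:]; 
b=cv2.resize(t['color'][110:210,280:430],(600,400),interpolation=cv2.INTER_CUBIC)
im=np.vstack([a[:350],b[:250]]); cv2.imwrite('pics/c20.png',im[:,:,::-1])
P=cloud(sc);Q=cloud(t)
for n,A in(('s',P),('t',Q)):
    A=A-SO; x,y,z=A@xS,A@yS,A[...,2]
    m=(y>-60)&(y<60)&(z>60)&(z<190)&(x>-40)&(x<130)
    h=cv2.cvtColor((sc if n=='s' else t)['color'],cv2.COLOR_RGB2HSV).astype(int)
    w=m&(h[...,1]<60)&(h[...,2]>110)
    if w.sum()>50:
        p=np.polyfit(z[w],x[w],1); print(n,'front face lean',np.degrees(np.arctan(p[0])),'x at z=18',np.polyval(p,18),w.sum(),'y',np.percentile(y[w],[1,99]))
    r=m&((h[...,0]<8)|(h[...,0]>170))&(h[...,1]>110); print('top edge',r.sum(),np.median(x[r]),np.percentile(y[r],[1,50,99]),np.median(z[r]))
    k=(x>-98)&(x<-36)&(abs(y)<95)&(z>20)&(z<45)&((h[...,1]<50)&(h[...,2]>110)|((h[...,0]<8)|(h[...,0]>170))&(h[...,1]>130)); print('marker',k.sum(),np.percentile(x[k],[3,50,97]) if k.any() else '',np.percentile(y[k],[2,98]) if k.any() else '',np.percentile(z[k],[5,95]) if k.any() else '')
E
```

```text
[374.089 406.718 265.228] 31.95 [-0.02  0.01  0.   -0.   -0.    0.  ]
s front face lean 31.490437439485735 x at z=18 -23.902615006175694 185 y [-57.991  57.329]
top edge 174 73.88242381290425 [-59.536   0.405  58.488] 169.58819855670134
marker 194 [-69.032 -61.021 -54.122] [-52.574  71.081] [21.542 31.147]
t front face lean 31.616038082365375 x at z=18 -25.84214350245414 907 y [-59.287  56.513]
top edge 5 72.56753045452324 [-39.143 -36.82  -35.702] 172.78925660739952
marker 246 [-72.998 -66.356 -58.365] [-56.612  67.95 ] [22.727 33.11 ]
```

Measurements agree in both views: the pad leans 31.5° and is centred, the foot is behind the lip, and the marker lies in the tray. I'll do a quick bystander check and then hand in.

```bash
python3 - <<'E'
from h import *
from plant import close_job
for n,boxes in (('scene',{'salt':(372,230,395,262),'spice':(314,138,334,174),'small_tin':(215,262,245,294)}),):
    a,b=load('scene0')['color'].astype(int),load('s9')['color'].astype(int)
    for k,(x0,y0,x1,y1) in boxes.items(): print(k,np.abs(a-b)[y0:y1,x0:x1].mean().round(1))
a,b=load('top0')['color'].astype(int),load('t9')['color'].astype(int)
print('spice top',np.abs(a-b)[215:245,255:282].mean().round(1),'small pad',np.abs(a-b)[265:320,250:312].mean().round(1))
print(close_job())
E
```

```text
salt 3.6
spice 4.1
small_tin 4.2
spice top 4.6 small pad 65.3
the job is handed in; nothing more can be done
None
```

I set up the recipe stand and handed the job in at about 32 s of the 67 s allowed.

**Leg:** I swung it up and over until the force rose sharply at about 2.0 rad. In the wrist view the bar sat where it should at the stop.

**Pad:** I took the larger pad off the recipe tin. I gripped it twice, because the first grip would have put the forearm too close to the blossom. Both cameras show it leaning about 31.5° and centred (edges about -58 to +57 mm). The front of its foot is about 1 to 3 mm behind the lip. It was clearly resting on the bar when I let go.

**Marker:** Both cameras show it lying in the pen tray, roughly parallel to the lip, from about -55 to +70 mm.

**Other checks:**
- **Untouched items:** The salt shaker, spice jar and small tin look unchanged.
- **Small look-alike pad:** The picture check on this showed a large difference. I put that down to the arm hanging over it in the last top view; I did not confirm this, but I never went near that pad.
- **Last picture:** It could not be viewed because the limit was reached, so the final checks on the pad and marker are measurements only.
- **Marker grip:** It read 12.5 mm, not the 18 mm expected, but the marker stayed level and did not slip.
- **Blossom clearance:** I kept the forearm's centre line at least 48 mm from the nearest blossom point in the plan. Contact there would not show in the wrist force, so I could not verify it directly.

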